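Set, lock and load the specimen stage

ROBOT

A 6-joint arm with a two-finger parallel gripper is mounted at the origin on the work surface. World frame = base frame: x ahead of the robot, y to its left, z up, the work surface at z = 0. Lengths are in m, angles in rad, forces in N, time in s.
With the tool pointing down it reaches from about 0.3 to 0.875 m from the base axis. Payload 4.2 kg.
Tool frame: the origin (TCP) lies between the finger pads, 19 mm behind the fingertips; this is the grasp point; z points along the fingers, y is the line along which they close (so a half turn about z gives the same grasp; the last joint's range is limited). The gripper opens to 85 mm and grips with 20 to 120 N. Pads are 22 mm wide; open, the fingers measure 114 mm over their backs; the gripper's body (76 mm by 85 mm) begins 54 mm behind the grasp point. The pads swing forward as they close: fully open they stand 13 mm farther back than shut.
Start: joints at [-1.127, 0.32, 1.565, -0, 1.257, -0.02], TCP at [0.257, -0.514, 0.25] pointing down, gripper open.
Joint ranges: [-3.11, 3.11], [-0.84, 2.01], [0.21, 2.61], [-1.34, 4.49], [0.05, 2.63], [-2.56, 2.56]. Speed limits (rad/s): [2.57, 2.57, 3.14, 3.14, 3.14, 3.14].

INTERFACE

Orientations are given as a rotation vector (axis times angle).
In Python, from plant import sensors, get_image, arm gives the robot as it stands.
- The arm moves only by the tool jog_arm, never from a script. Its argument "commands" is a list of rows, each a list of 7 numbers: the turn, a rotation vector about the tool's x, y, z each as a share of 60 degrees, from -1 to 1, then the shift along the tool's x, y, z each as a share of 200 mm, from -1 to 1, then the finger opening in mm, from 0 to 85.4. In form: [[ax, ay, az, tx, ty, tz, grip], ...]. A call has exactly 10 rows; each row is the pose to reach, as a shift and turn from the pose commanded when the call began, along the tool's axes at that moment; what a row does not reach only later rows make up. A row lasts 1/10 s, in which the tool goes at most 50 mm and 8.59 degrees, less where a joint would pass 70% of its speed; a pose out of reach is approached as far as the arm can. A call with a number of a shift or a turn outside -1 to 1 is refused whole. A call with a gripper value outside its range is refused whole. The fingers move at their own pace and stop on an object; "newtons" is the grip in N (left out, the last holds). Time passes only in rows, so rows that repeat a pose let the fingers close, or fill a call up. It gives the time, the measured TCP pose, the force, the opening and the grip force at its end, in the units of the state.
- sensors.observe(): the state, without advancing time (a new reading comes with each control period).
- get_image(name): name is "scene" or "side" or "wrist"; returns a dict with "color" (384x512x3 uint8, red, green, blue), "K" (3x3 intrinsics, pixels), "pose" (4x4, takes a point from camera to world coordinates). Camera axes: x right, y down, z forward; pixel columns grow to the right and rows downward; lengths in m; the calibration is good to about 2 mm. A picture is of the moment at which its call begins. There is no depth.
- arm.sign_off(): hands the job in; it is judged then, once.
The state is a dict: "time_s": time; "joint_positions": joint angles; "dq": joint speeds; "joint_efforts": joint torques, N m; "tool_pos": TCP position; "tcp_rot": TCP orientation; "force": force on the tool from outside, world axes, zero at the start; "moment": the same for the moment, N m; "finger_gap": opening from 0.0 (shut) to 1.0 (fully open); "gripper_force": force on a finger pad.
Only numpy, scipy, OpenCV 4.12 (cv2) and the standard library are available. Lean on these libraries where they do the work, as an engineer would, in place of code of your own. Each camera call takes 0.05 s, during which the arm holds its last target. There are 200 camera calls.

TASK

Set up the specimen stage: pull its locking cap up, and only then turn the knob until the platform's pointer lines up with the nose of the pointed index clip on the scale bar (not the blunt stop clip), and push the cap fully home again without losing the alignment. All the aluminium specimen stubs in the pocket tray must end up on the black platform, each lying flat directly on it inside its rim; leave the vial and the other things on the bench where they are.

Things in the scene. Friction and masses are not known exactly. Their poses are not given: they have to be found in the camera images.
- stage: the specimen stage: fixed steel base 200 (x) x 300 (y) x 12 mm. Origin: centre of its underside. In its frame the platform rides along y at the middle, the knob pillar is at x -80, y 0, the locking-cap pillar at x -80, y +105, and the scale bar (top face at z 34) runs along y at x +80. Nothing on the stage but the knob is higher than 90 mm (knob top 94 mm).
- platform (a point): centre of the top face (32 mm above the bench) of the black sliding platform; the usable face is 78 (x) x 160 (y) mm inside a 4 mm high, 4 mm thick aluminium rim (outside 86 x 168). x and y as the stage's. The platform slides along the stage's y.
- pointer_tip (a point): tip of the small black pointer (4 mm wide, arrow-ended) that sticks out of the platform's +x side towards the scale bar; it moves with the platform, along the stage's y
- index_clip: fixed dark steel clip on the scale bar, 12 mm wide (y), with a pointed nose towards the platform and a small bright screw on top. Origin: the tip of the nose, level with the bar's top; axes as the stage's. Pointer aligned = pointer_tip has the same y in this frame.
- stop_clip: the other fixed dark steel clip on the scale bar: a blunt plain block 18 mm wide, 14 mm tall, no nose; not the mark. Origin on its centre line.
- knob (a joint): angle of the round fluted steel knob (32 mm across, 30 mm tall, vertical axis) in rad, positive anticlockwise from above, range -8 to 8; it drives the platform by rack and pinion, 4 mm per rad towards the stage's +y, and holds it by friction. Stiff turning, about 0.07 N m.
- knob_grip (a point): point on the knob's axis 12 mm below its top and 82 mm above the bench: put the TCP here or up to 6 mm higher
- lock_cap (a joint): height in m of the push-pull locking cap: 0 pushed fully home, 0.012 pulled fully up; it stays where it is left (about 5 N to move)
- cap_grip (a point): point on the axis of the round black locking cap (26 mm across, 22 mm tall), 8 mm below its top, moves with the cap; 80 mm above the bench when home
- tray: fixed dark grey pocket tray 114 (x) x 168 (y) x 12 mm; six square pockets 26 mm wide, 5 mm deep, at x -27, +27 and y -54, 0, +54. Origin: centre of its underside.
- stub0: plain aluminium specimen stub, a disc 24 mm across, 16 mm tall, about 40 g, standing on its flat face in a pocket of the tray (9 mm of it shows above the tray). Origin: centre of its underside. May be absent.
- stub0_center (a point): middle of stub0, 8 mm above its underside
- stub1: plain aluminium specimen stub, a disc 24 mm across, 16 mm tall, about 40 g, standing on its flat face in a pocket of the tray (9 mm of it shows above the tray). Origin: centre of its underside. May be absent.
- stub1_center (a point): middle of stub1, 8 mm above its underside
- stub2: plain aluminium specimen stub, a disc 24 mm across, 16 mm tall, about 40 g, standing on its flat face in a pocket of the tray (9 mm of it shows above the tray). Origin: centre of its underside. May be absent.
- stub2_center (a point): middle of stub2, 8 mm above its underside
- stub3: plain aluminium specimen stub, a disc 24 mm across, 16 mm tall, about 40 g, standing on its flat face in a pocket of the tray (9 mm of it shows above the tray). Origin: centre of its underside. May be absent.
- stub3_center (a point): middle of stub3, 8 mm above its underside
- stub4: plain aluminium specimen stub, a disc 24 mm across, 16 mm tall, about 40 g, standing on its flat face in a pocket of the tray (9 mm of it shows above the tray). Origin: centre of its underside. May be absent.
- stub4_center (a point): middle of stub4, 8 mm above its underside
- vial: amber glass vial with grey cap, 22 mm across, 42 mm tall, standing in one pocket of the tray; not part of the job
- driver: screwdriver, about 160 mm long, lying on the bench; bystander
- bar: steel bar 10 mm thick, about 100 mm long, lying on the bench; bystander
- collar: steel ring 34 mm across, 12 mm tall, lying on a corner of the stage base; bystander

How it is judged:
On the way, in this order (a step that is already met when the one before it is completed fails the run):
1. the locking cap is pulled up (at least 9 mm) before the pointer has moved (3 mm) (value of joint lock_cap above 0.009 m and distance of pointer_tip from where it was at the start of the episode below 0.003 m), for 0.2 s.
2. with the cap up, the pointer stands still in line with the index clip (2.5 mm) (y of pointer_tip in the frame of index_clip between -0.0025 and 0.0025 m and velocity of joint knob between -0.1 and 0.1 rad/s and value of joint lock_cap above 0.009 m), for 0.3 s.
3. the cap is pushed home (within 2 mm) with the pointer still in line (y of pointer_tip in the frame of index_clip between -0.0025 and 0.0025 m and value of joint lock_cap below 0.002 m), for 0.2 s.
At the end, for the whole second after the job is handed in: Pointer within 2.5 mm of the index clip nose along the scale; locking cap within 2 mm of home; every stub present at rest, flat (7 degrees, either face up) directly on the platform, inside its rim (centre within 29 mm in x, 70 mm in y of the platform centre) (all of step 3 and x of stub0_center in the frame of platform between -0.029 and 0.029 m and y of stub0_center in the frame of platform between -0.07 and 0.07 m and z of stub0_center in the frame of platform between 0.004 and 0.012 m and angle between the z axis of each of stub0, stub1, stub2, stub3, stub4 and the z axis of platform, either way round below 0.12 rad and linear speed of each of stub0, stub1, stub2, stub3, stub4 below 0.02 m/s and x of stub1_center in the frame of platform between -0.029 and 0.029 m and y of stub1_center in the frame of platform between -0.07 and 0.07 m and z of stub1_center in the frame of platform between 0.004 and 0.012 m and x of stub2_center in the frame of platform between -0.029 and 0.029 m and y of stub2_center in the frame of platform between -0.07 and 0.07 m and z of stub2_center in the frame of platform between 0.004 and 0.012 m and x of stub3_center in the frame of platform between -0.029 and 0.029 m and y of stub3_center in the frame of platform between -0.07 and 0.07 m and z of stub3_center in the frame of platform between 0.004 and 0.012 m and x of stub4_center in the frame of platform between -0.029 and 0.029 m and y of stub4_center in the frame of platform between -0.07 and 0.07 m and z of stub4_center in the frame of platform between 0.004 and 0.012 m); the robot touches nothing.
It fails at once if a bystander (vial, screwdriver, bar or ring) is displaced by more than 30 mm (distance of any of vial, driver, bar, collar from where it was at the start of the episode above 0.03 m).
Of stub0, stub1, stub2, stub3, stub4 only 3 to 5 are there at a start; the rules pass over those that are not, and their reading is None.
At some moment in a run one of stub0, stub1, stub2, stub3, stub4 may be knocked a few centimetres aside while the robot is not near it.
Once in a run the grip may slacken for a moment while it holds something.
It also fails if it takes over 210 s, if anything falls off the work surface, if the arm or the gripper's body presses on something with over 40 N, if the wrist force passes 120 N, or if a joint passes its speed limit or range.

## Working session

There is one attempt and no reset: what is moved stays moved. The work goes in short steps, Python scripts to look and compute and a tool call to move; the robot and the scene stay as the last step left them, time stands still between calls to the robot, and variables do not carry over. Pictures are saved under pics/ and viewed, at most 14 in all, crops included, and the job is handed in when it is done.

Besides the shell and the picture viewer there is one more tool, called after "Emit:" in YAML: its name, and indented under it one key for each argument. jog_arm: Moves the arm, as the interface text tells. Its arguments: {"type":"object","properties":{"commands":{"type":"array"},"newtons":{"type":"number"}},"required":["commands"]}

```bash
ls; mkdir -p pics; python3 - <<'E'
from plant import sensors,get_image
import cv2,numpy as np
for n in ("scene","side"):
    d=get_image(n); cv2.imwrite(f"pics/{n}0.png",cv2.resize(d["color"][:,:,::-1],(800,600),interpolation=cv2.INTER_CUBIC)); cv2.imwrite(f"/tmp/{n}.png",d["color"][:,:,::-1])
    print(n,d["K"].round(1).tolist(),d["pose"].round(3).tolist())
s=sensors.observe(); print(s)
E
```

```text
pics
scene [[382.4, 0.0, 257.9], [0.0, 382.4, 193.4], [0.0, 0.0, 1.0]] [[0.88, 0.371, -0.298, 0.81], [0.476, -0.682, 0.555, -0.462], [0.002, -0.63, -0.776, 0.736], [0.0, 0.0, 0.0, 1.0]]
side [[370.7, 0.0, 249.0], [0.0, 370.7, 192.0], [0.0, 0.0, 1.0]] [[-0.876, -0.312, 0.369, 0.269], [-0.483, 0.58, -0.656, 0.555], [-0.009, -0.753, -0.658, 0.63], [0.0, 0.0, 0.0, 1.0]]
{'time_s': 0.1, 'joint_positions': array([-1.12701408e+00,  3.20218933e-01,  1.56558140e+00, -7.56905046e-06,
        1.25742451e+00, -1.99929556e-02]), 'dq': array([-0.0004687 , -0.00195848, -0.00220285, -0.0012868 , -0.00124591,
        0.00083408]), 'joint_efforts': array([ 7.04227969e-04, -4.16410840e+01, -2.34704769e+01,  1.29246355e-04,
        4.96068227e-03,  1.26398527e-05]), 'tool_pos': array([ 0.257037  , -0.51388551,  0.24926206]), 'tcp_rot': array([-3.05595343e+00, -7.21622346e-01,  5.49981262e-04]), 'force': array([ 0.11490482, -0.23771038,  0.09577468]), 'moment': array([ 0.02501582,  0.00598609, -0.03144999]), 'gripper_force': 0.0, 'finger_gap': 1.003549123990716}
```

View pics/scene0.png

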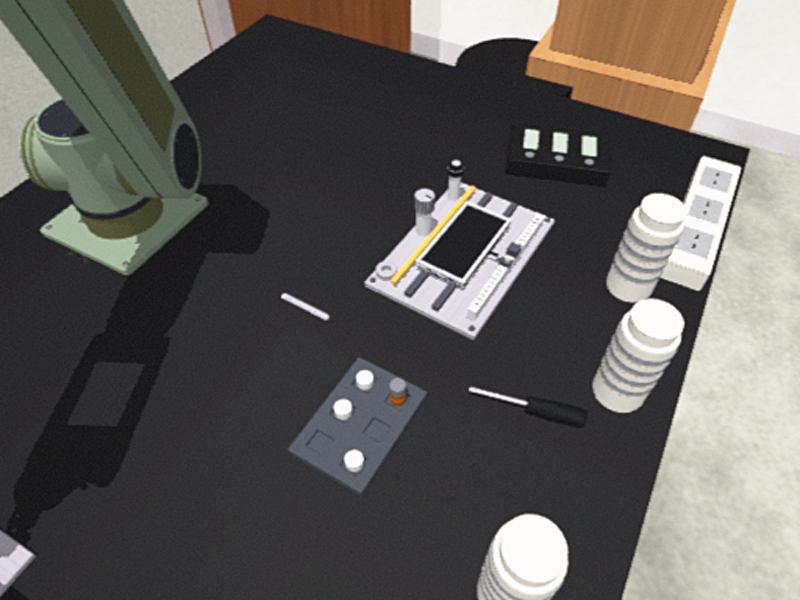

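View pics/side0.png

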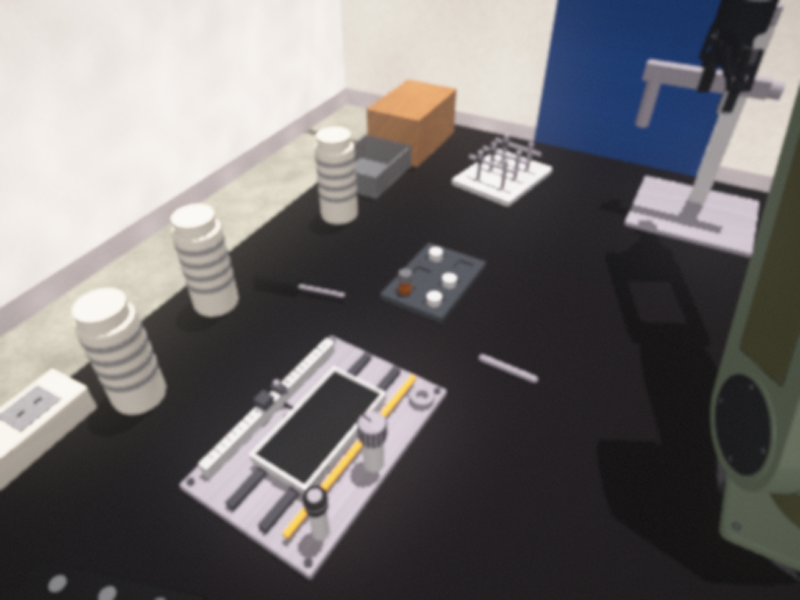

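The scene view shows the stage with the knob at (424,198), cap at (455,165), yellow strip, platform at (465,242), clips near (507,252), and collar at (386,270). The tray holds three stubs at (365,380), (343,409) and (354,461), with the vial at (398,390). The side view agrees with this.

```bash
cat > h.py <<'E'
import numpy as np,cv2
from plant import sensors,get_image
from scipy.spatial.transform import Rotation as R
def ray(K,T,px,z):
    "pixel(s) in native image -> points on plane z"
    px=np.atleast_2d(px).astype(float); d=np.c_[px,np.ones(len(px))]@np.linalg.inv(K).T@T[:3,:3].T
    return T[:3,3]+d*((z-T[2,3])/d[:,2:])
def proj(K,T,p):
    q=(np.atleast_2d(p)-T[:3,3])@T[:3,:3]@K.T; return q[:,:2]/q[:,2:]
def snap(n,name,scale=1.5625):
    d=get_image(n); im=d["color"][:,:,::-1].copy(); cv2.imwrite(f"/tmp/{name}.png",im); np.savez(f"/tmp/{name}.npz",K=d["K"],T=d["pose"])
    cv2.imwrite(f"pics/{name}.png",cv2.resize(im,None,fx=scale,fy=scale,interpolation=cv2.INTER_CUBIC)); return im,d["K"],d["pose"]
def load(name):
    f=np.load(f"/tmp/{name}.npz"); return cv2.imread(f"/tmp/{name}.png"),f["K"],f["T"]
def tolocal(p,q=None):
    "world target -> shift shares in tool axes; q: desired closing-direction angle (world) -> turn share"
    s=sensors.observe(); r=R.from_rotvec(s["tcp_rot"]); out=r.inv().apply(np.array(p)-s["tool_pos"])/0.2
    M=r.as_matrix(); print("tcp",s["tool_pos"].round(4),"tilt",np.degrees(np.arccos(-M[2,2])).round(2),"ydir",np.degrees(np.arctan2(M[1,1],M[0,1])).round(2),"shares",out.round(4),"gap",round(s["finger_gap"],3),"t",round(s["time_s"],2))
    if q is not None:
        a=np.degrees(np.arctan2(M[1,1],M[0,1])); dz=-((q-a+90)%180-90)
        print("turn share az",round(dz/60,4),"q6",s["joint_positions"][5].round(2))
    return out
E
python3 - <<'E'
from h import *
d=get_image("scene");K,T=d["K"],d["pose"]
s=1.5625
def P(l,z): return ray(K,T,np.array(l)/s,z)[:,:2].round(3).tolist()
print("stage corners",P([(366,283),(475,337),(553,219),(462,187)],.012))
print("tray corners",P([(290,450),(362,492),(427,392),(361,358)],.012))
print("knobtop",P([(424,195)],.094),"captop",P([(455,163)],.088))
print("stubs tops",P([(365,377),(343,406),(354,457)],.021))
print("vial top",P([(398,384)],.049),"collar",P([(386,267)],.024),"bar",P([(283,295),(328,317)],.01),"driver",P([(470,390),(585,417)],.01))
d=get_image("wrist");print("wrist rel tcp",(R.from_rotvec(sensors.observe()["tcp_rot"]).inv().apply(d["pose"][:3,3]-sensors.observe()["tool_pos"])).round(3),(R.from_rotvec(sensors.observe()["tcp_rot"]).inv().as_matrix()@d["pose"][:3,:3]).round(2).tolist(),d["K"][0,0])
E
```

```text
stage corners [[0.462, 0.062], [0.659, 0.048], [0.675, 0.348], [0.498, 0.349]]
tray corners [[0.521, -0.232], [0.632, -0.235], [0.638, -0.07], [0.529, -0.065]]
knobtop [[0.488, 0.21]] captop [[0.494, 0.316]]
stubs tops [[0.553, -0.095], [0.551, -0.148], [0.602, -0.204]]
vial top [[0.608, -0.097]] collar [[0.478, 0.098]] bar [[0.358, -0.02], [0.445, -0.023]] driver [[0.689, -0.037], [0.844, -0.001]]
wrist rel tcp [ 0.071 -0.    -0.124] [[-0.0, -0.96, -0.28], [1.0, -0.0, 0.0], [-0.0, -0.28, 0.96]] 304.5281319256249
```

```bash
python3 - <<'E'
from h import *
tolocal((.52,-.13,.25),86.5)
E
```

```text
tcp [ 0.2571 -0.514   0.2495] tilt 0.06 ydir -63.42 shares [ 2.0345e+00 -1.1292e+00 -1.3000e-03] gap 0.997 t 0.2
turn share az 0.5013 q6 -0.02
```

Emit:
jog_arm:
  commands:
    - [0, 0, 0, 0.15, -0.08, 0, 85]
    - [0, 0, 0, 0.35, -0.2, 0, 85]
    - [0, 0, 0, 0.55, -0.31, 0, 85]
    - [0, 0, 0, 0.75, -0.42, 0, 85]
    - [0, 0, 0, 0.95, -0.53, 0, 85]
    - [0, 0, 0, 1, -0.57, 0, 85]
    - [0, 0, 0, 1, -0.57, 0, 85]
    - [0, 0, 0, 1, -0.57, 0, 85]
    - [0, 0, 0, 1, -0.57, 0, 85]
    - [0, 0, 0, 1, -0.57, 0, 85]

```text
time_s: 1.2
tool_pos: [0.3845, -0.324, 0.2499]
tcp_rot: [3.058, 0.719, -0.0]
force: [-0.7, 0.3, -0.4]
finger_gap: 0.996
gripper_force: 0.0
```

Emit:
jog_arm:
  commands:
    - [0, 0, 0.1, 0.15, -0.08, 0, 85]
    - [0, 0, 0.2, 0.35, -0.2, 0, 85]
    - [0, 0, 0.3, 0.55, -0.31, 0, 85]
    - [0, 0, 0.4, 0.75, -0.42, 0, 85]
    - [0, 0, 0.5, 0.95, -0.53, 0, 85]
    - [0, 0, 0.5, 1, -0.57, 0, 85]
    - [0, 0, 0.5, 1, -0.57, 0, 85]
    - [0, 0, 0.5, 1, -0.57, 0, 85]
    - [0, 0, 0.5, 1, -0.57, 0, 85]
    - [0, 0, 0.5, 1, -0.57, 0, 85]

```text
time_s: 2.2
tool_pos: [0.5123, -0.1328, 0.2501]
tcp_rot: [3.14, -0.097, -0.0]
force: [-0.4, 0.4, -0.1]
finger_gap: 0.996
gripper_force: 0.0
```

```bash
python3 - <<'E'
from h import *
snap("wrist","tray1")
tolocal((.6,.19,.25),86.5)
E
```

```text
tcp [ 0.5124 -0.1326  0.2501] tilt 0.02 ydir -93.53 shares [ 3.3790e-01 -1.6369e+00  2.0000e-04] gap 0.998 t 2.25
turn share az -0.0004 q6 1.36
```

View pics/tray1.png

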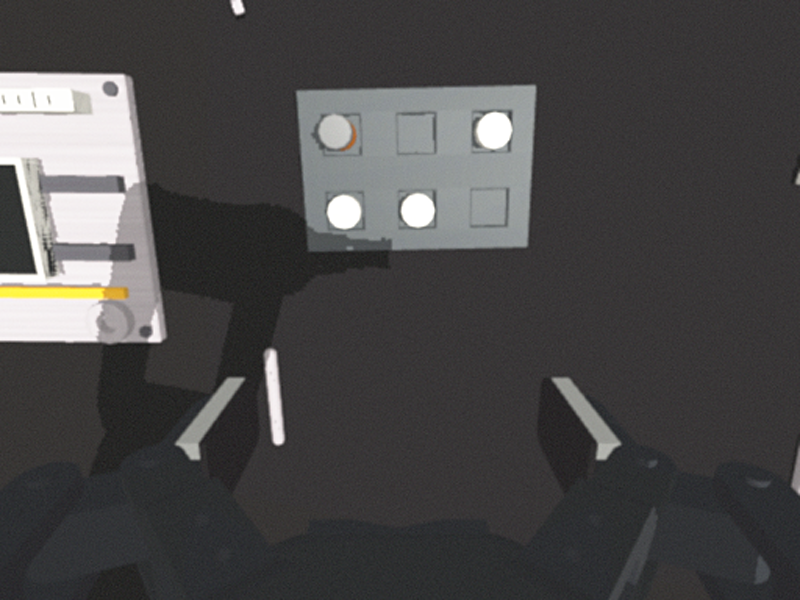

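The wrist view shows three stubs at (344,211), (418,210) and (493,130), the vial at (335,132), and two empty pockets. Next I'll go over the stage.

Emit:
jog_arm:
  commands:
    - [0, 0, 0, 0, -0.15, 0, 85]
    - [0, 0, 0, 0, -0.35, 0, 85]
    - [0, 0, 0, -0.05, -0.55, 0, 85]
    - [0, 0, 0, -0.05, -0.75, 0, 85]
    - [0, 0, 0, -0.08, -0.82, 0, 85]
    - [0, 0, 0, -0.08, -0.82, 0, 85]
    - [0, 0, 0, -0.08, -0.82, 0, 85]
    - [0, 0, 0, -0.08, -0.82, 0, 85]
    - [0, 0, 0, -0.08, -0.82, 0, 85]
    - [0, 0, 0, -0.08, -0.82, 0, 85]

```text
time_s: 3.25
tool_pos: [0.5069, 0.0323, 0.25]
tcp_rot: [3.14, -0.096, 0.0]
force: [-0.2, 0.0, 0.5]
finger_gap: 0.995
gripper_force: 0.0
```

Emit:
jog_arm:
  commands:
    - [0, 0, 0, 0, -0.15, 0, 85]
    - [0, 0, 0, 0, -0.35, 0, 85]
    - [0, 0, 0, -0.05, -0.55, 0, 85]
    - [0, 0, 0, -0.05, -0.75, 0, 85]
    - [0, 0, 0, -0.08, -0.82, 0, 85]
    - [0, 0, 0, -0.08, -0.82, 0, 85]
    - [0, 0, 0, -0.08, -0.82, 0, 85]
    - [0, 0, 0, -0.08, -0.82, 0, 85]
    - [0, 0, 0, -0.08, -0.82, 0, 85]
    - [0, 0, 0, -0.08, -0.82, 0, 85]

```text
time_s: 4.25
tool_pos: [0.5008, 0.1969, 0.2501]
tcp_rot: [3.14, -0.096, 0.0]
force: [0.7, 0.1, 0.4]
finger_gap: 0.994
gripper_force: 0.0
```

```bash
python3 - <<'E'
from h import *
snap("wrist","stage1")
tolocal((.494,.316,.15),86.5)
im,K,T=load("tray1")
def P(l,z): return ray(K,T,np.array(l)/1.5625,z)[:,:2].round(4).tolist()
_,_,st,c=cv2.connectedComponentsWithStats((im.min(2)>225).astype('uint8'))
for s,q in zip(st,c):
    if 250<s[4]<1200: print(s,q.round(1),P(q*1.5625,.021 if 0 else .023))
print("tray",P([(298,91),(536,86),(528,247),(308,251)],.012))
E
```

```text
tcp [0.5008 0.1971 0.2501] tilt 0.01 ydir -93.5 shares [-0.0703 -0.5912  0.5004] gap 0.995 t 4.3
turn share az 0.0 q6 1.99
[306  72  21  23 390] [316.   83.1] [[0.6013, -0.2052]]
[210 125  21  21 345] [219.8 135.3] [[0.552, -0.0955]]
[257 124  21  21 346] [267.  134.2] [[0.5498, -0.1492]]
[171 226  10  58 275] [175.2 255.1] [[0.4055, -0.0247]]
tray [[0.6362, -0.0703], [0.629, -0.2371], [0.5153, -0.2329], [0.5228, -0.0643]]
```

View pics/stage1.png

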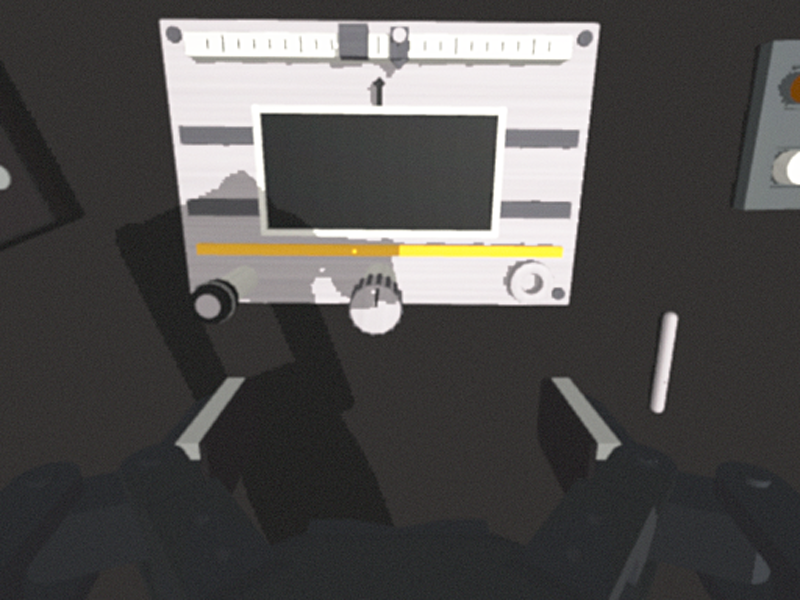

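Stage view: pointer tip at (379,79), index clip with bright screw at (400,35) and nose near (400,62), stop clip at (353,42). Knob top is at (376,312), cap top at (210,303). The platform has to move right, which is -y.

```bash
python3 - <<'E'
from h import *
im,K,T=load("stage1")
def P(l,z): return ray(K,T,np.array(l)/1.5625,z)[:,:2].round(4).tolist()
print("corners",P([(161,21),(600,23),(569,305),(190,300)],.012))
print("plat rim corners",P([(252,105),(507,108),(499,237),(263,234)],.036))
print("ptr",P([(379,79)],.03),"nose",P([(400,62)],.034),"stop",P([(353,62)],.034))
print("knob",P([(376,309)],.094),"cap",P([(210,303)],.088))
c=im[10:75,205:285]; cv2.imwrite("pics/clip.png",cv2.resize(c,None,fx=9,fy=9,interpolation=cv2.INTER_CUBIC))
E
```

```text
corners [[0.674, 0.3469], [0.6544, 0.0501], [0.4554, 0.0638], [0.4783, 0.3631]]
plat rim corners [[0.6146, 0.2865], [0.6023, 0.1184], [0.5169, 0.124], [0.5295, 0.2912]]
ptr [[0.6261, 0.2018]] nose [[0.6347, 0.1873]] stop [[0.6366, 0.2178]]
knob [[0.4865, 0.2115]] cap [[0.4951, 0.3153]]
```

View pics/clip.png

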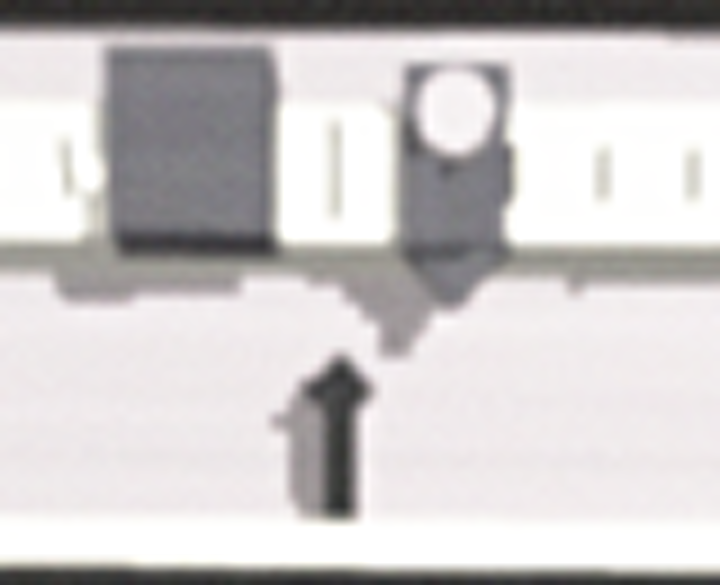

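```bash
python3 - <<'E'
from h import *
im,K,T=load("stage1")
a=np.radians(-4.3); X=np.array([np.cos(a),np.sin(a)]);Y=np.array([-X[1],X[0]])
n=ray(K,T,(255,43.9),.034)[0,:2]
for z in (.026,.03,.034):
    p=ray(K,T,(242.8,49.4),z)[0,:2]; print(z,p.round(4),n.round(4),"dy",((n-p)@Y).round(4),"dx",((n-p)@X).round(4))
C=np.array([.4951,.3153])-(-.08*X+.105*Y); D=np.array([.4865,.2115])+.08*X; print("stage origin",C,D)
tolocal((.495,.3153,.15),85.7)
E
```

```text
0.026 [0.6278 0.2016] [0.6309 0.1886] dy -0.0127 dx 0.004
0.03 [0.6272 0.2015] [0.6309 0.1886] dy -0.0126 dx 0.0047
0.034 [0.6265 0.2014] [0.6309 0.1886] dy -0.0124 dx 0.0053
stage origin [0.56700204 0.20459726] [0.56627481 0.2055017 ]
tcp [0.5008 0.1971 0.2501] tilt 0.01 ydir -93.5 shares [-0.0651 -0.588   0.5004] gap 0.995 t 4.3
turn share az 0.0133 q6 1.99
```

Emit:
jog_arm:
  commands:
    - [0, 0, 0, 0, -0.15, 0, 60]
    - [0, 0, 0, -0.03, -0.35, 0, 60]
    - [0, 0, 0, -0.06, -0.55, 0, 60]
    - [0, 0, 0.013, -0.065, -0.588, 0.2, 60]
    - [0, 0, 0.013, -0.065, -0.588, 0.4, 60]
    - [0, 0, 0.013, -0.065, -0.588, 0.5, 60]
    - [0, 0, 0.013, -0.065, -0.588, 0.6, 60]
    - [0, 0, 0.013, -0.065, -0.588, 0.6, 60]
    - [0, 0, 0.013, -0.065, -0.588, 0.6, 60]
    - [0, 0, 0.013, -0.065, -0.588, 0.6, 60]

```text
time_s: 5.3
tool_pos: [0.4956, 0.3164, 0.1314]
tcp_rot: [-3.138, 0.116, -0.004]
force: [-0.0, -0.2, 0.3]
finger_gap: 0.703
gripper_force: 0.0
```

```bash
python3 - <<'E'
from h import *
im,K,T=snap("wrist","cap1")
tolocal((.495,.3153,.08),85.7)
print(proj(K,T,[(.495,.3153,.088)])*1.5625, proj(K,T,[(.495,.3153,.012)])*1.5625)
E
```

```text
tcp [0.4956 0.3164 0.1315] tilt 0.17 ydir -94.22 shares [-0.003   0.0061  0.2575] gap 0.706 t 5.35
turn share az 0.0013 q6 2.19
[[402.08973441 359.13338754]] [[400.86634579 303.17346789]]
```

View pics/cap1.png

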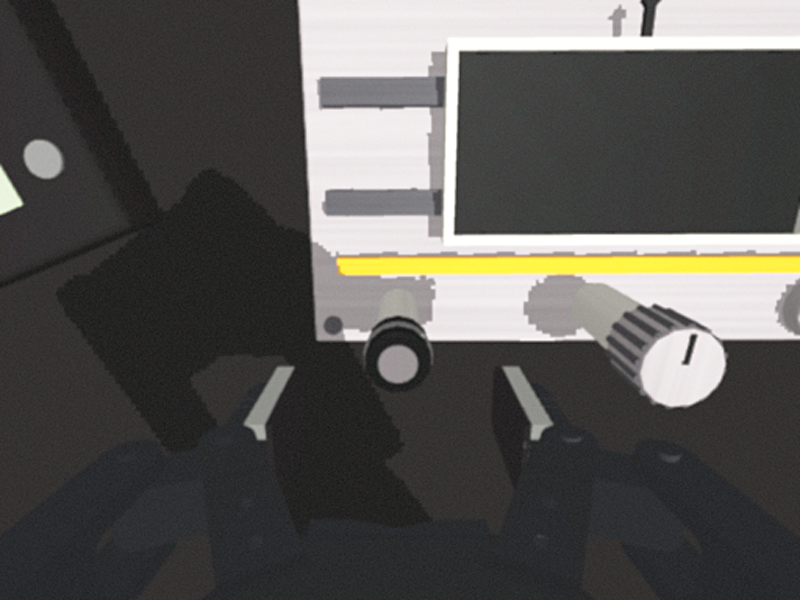

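The cap top is at (398,363) against a predicted (402,359), so the true position is about (0.4935, 0.3167).

Emit:
jog_arm:
  commands:
    - [0, 0, 0, -0.01, 0, 0.1, 60]
    - [0, 0, 0, -0.01, 0, 0.2, 60]
    - [0, 0, 0, -0.01, 0, 0.25, 60]
    - [0, 0, 0, -0.01, 0, 0.25, 60]
    - [0, 0, 0, -0.01, 0, 0.25, 20]
    - [0, 0, 0, -0.01, 0, 0.25, 15]
    - [0, 0, 0, -0.01, 0, 0.25, 15]
    - [0, 0, 0, -0.01, 0, 0.25, 15]
    - [0, 0, 0, -0.01, 0, 0.25, 15]
    - [0, 0, 0, -0.01, 0, 0.25, 15]
  newtons: 40

```text
time_s: 6.35
tool_pos: [0.4934, 0.3167, 0.0813]
tcp_rot: [-3.138, 0.115, -0.003]
force: [-0.2, -0.9, 6.7]
finger_gap: 0.292
gripper_force: 39.4
```

Emit:
jog_arm:
  commands:
    - [0, 0, 0, 0, 0, -0.01, 15]
    - [0, 0, 0, 0, 0, -0.02, 15]
    - [0, 0, 0, 0, 0, -0.03, 15]
    - [0, 0, 0, 0, 0, -0.04, 15]
    - [0, 0, 0, 0, 0, -0.05, 15]
    - [0, 0, 0, 0, 0, -0.06, 15]
    - [0, 0, 0, 0, 0, -0.065, 15]
    - [0, 0, 0, 0, 0, -0.065, 15]
    - [0, 0, 0, 0, 0, -0.065, 15]
    - [0, 0, 0, 0, 0, -0.065, 15]

```text
time_s: 7.35
tool_pos: [0.4934, 0.3167, 0.0932]
tcp_rot: [-3.139, 0.115, -0.002]
force: [4.5, 2.9, -3.5]
finger_gap: 0.29
gripper_force: 39.6
```

Emit:
jog_arm:
  commands:
    - [0, 0, 0, 0, 0, -0.01, 15]
    - [0, 0, 0, 0, 0, -0.01, 15]
    - [0, 0, 0, 0, 0, -0.01, 15]
    - [0, 0, 0, 0, 0, -0.01, 15]
    - [0, 0, 0, 0, 0, -0.01, 50]
    - [0, 0, 0, 0, 0, -0.01, 60]
    - [0, 0, 0, 0, 0, -0.01, 60]
    - [0, 0, 0, 0, 0, -0.2, 60]
    - [0, 0, 0, 0, 0, -0.35, 60]
    - [0, 0, 0, 0, 0, -0.35, 60]

```text
time_s: 8.35
tool_pos: [0.4947, 0.3174, 0.168]
tcp_rot: [-3.135, 0.115, -0.012]
force: [0.5, 1.0, -0.4]
finger_gap: 0.704
gripper_force: 0.0
```

```bash
python3 - <<'E'
from h import *
im,K,T=snap("wrist","cap2")
tolocal((.4867,.211,.15),-76.5)
for z in (.088,.100): print(proj(K,T,[(.4935,.3167,z)]))
c=im[150:300,180:480];cv2.imwrite("pics/cap2c.png",cv2.resize(c,None,fx=2,fy=2))
E
```

```text
tcp [0.4935 0.3167 0.1656] tilt 0.27 ydir -94.2 shares [0.0045 0.5296 0.0768] gap 0.702 t 8.4
turn share az -0.2951 q6 2.2
[[256.75800973 210.93102815]]
[[256.8144771  216.79496118]]
```

View pics/cap2c.png

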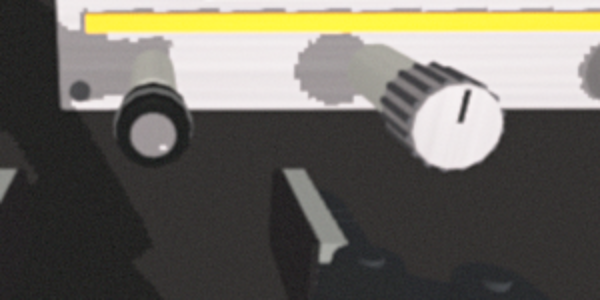

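Cap top is at native (257,217.5), which matches a raised height of 100 mm, so the cap is up 12 mm. Next I'll move to the knob while unwinding the wrist 180°.

```bash
python3 - <<'E'
from h import *
im,K,T=load("cap2")
k=ray(K,T,(409,213),.094)[0];print(k)
tolocal((k[0],k[1],.15))
E
```

```text
[0.48645126 0.21234091 0.094     ]
tcp [0.4935 0.3167 0.1656] tilt 0.27 ydir -94.2 shares [0.0028 0.523  0.0768] gap 0.702 t 8.4
```

Emit:
jog_arm:
  commands:
    - [0, 0, 0, 0, 0.1, 0, 60]
    - [0, 0, -0.1, 0, 0.25, 0, 60]
    - [0, 0, -0.2, 0, 0.4, 0, 60]
    - [0, 0, -0.3, 0.003, 0.523, 0, 60]
    - [0, 0, -0.45, 0.003, 0.523, 0, 60]
    - [0, 0, -0.6, 0.003, 0.523, 0, 60]
    - [0, 0, -0.74, 0.003, 0.523, 0, 60]
    - [0, 0, -0.87, 0.003, 0.523, 0, 60]
    - [0, 0, -1, 0.003, 0.523, 0, 60]
    - [0, 0, -1, 0.003, 0.523, 0, 60]

```text
time_s: 9.4
tool_pos: [0.4843, 0.2104, 0.1617]
tcp_rot: [2.777, 1.469, -0.006]
force: [-0.1, -0.2, -0.0]
finger_gap: 0.701
gripper_force: 0.0
```

Emit:
jog_arm:
  commands:
    - [0, 0, -0.14, 0, 0, 0, 60]
    - [0, 0, -0.28, 0, 0, 0, 60]
    - [0, 0, -0.42, 0, 0, 0, 60]
    - [0, 0, -0.56, 0, 0, 0, 60]
    - [0, 0, -0.7, 0, 0, 0, 60]
    - [0, 0, -0.84, 0, 0, 0, 60]
    - [0, 0, -0.98, 0, 0, 0, 60]
    - [0, 0, -1, 0, 0, 0, 60]
    - [0, 0, -1, 0, 0, 0, 60]
    - [0, 0, -1, 0, 0, 0, 60]

```text
time_s: 10.4
tool_pos: [0.4853, 0.2115, 0.1627]
tcp_rot: [-1.674, -2.658, 0.001]
force: [-0.3, -0.3, 0.1]
finger_gap: 0.702
gripper_force: 0.0
```

Emit:
jog_arm:
  commands:
    - [0, 0, -0.14, 0, 0, 0, 60]
    - [0, 0, -0.28, 0, 0, 0, 60]
    - [0, 0, -0.42, 0, 0, 0, 60]
    - [0, 0, -0.56, 0, 0, 0, 60]
    - [0, 0, -0.7, 0, 0, 0, 60]
    - [0, 0, -0.84, 0, 0, 0, 60]
    - [0, 0, -0.98, 0, 0, 0, 60]
    - [0, 0, -1, 0, 0, 0, 60]
    - [0, 0, -1, 0, 0, 0, 60]
    - [0, 0, -1, 0, 0, 0, 60]

```text
time_s: 11.4
tool_pos: [0.4856, 0.2118, 0.1629]
tcp_rot: [-0.119, -3.139, 0.0]
force: [-0.3, -0.1, 0.2]
finger_gap: 0.703
gripper_force: 0.0
```

```bash
python3 - <<'E'
from h import *
im,K,T=snap("wrist","knob1")
tolocal((.4865,.212,.084))
c=proj(K,T,[(.4865,.212,.094)])[0];print(c)
x,y=c.astype(int)
# blob of the bright knob top over dark bench
cv2.imwrite("pics/knob1c.png",cv2.resize(im[max(0,y-70):y+70,max(0,x-100):x+100],None,fx=3,fy=3))
E
```

```text
tcp [0.4856 0.2118 0.163 ] tilt 0.01 ydir 85.67 shares [-0.0044  0.0012  0.3949] gap 0.704 t 11.45
[254.18187448 213.99169466]
```

View pics/knob1c.png

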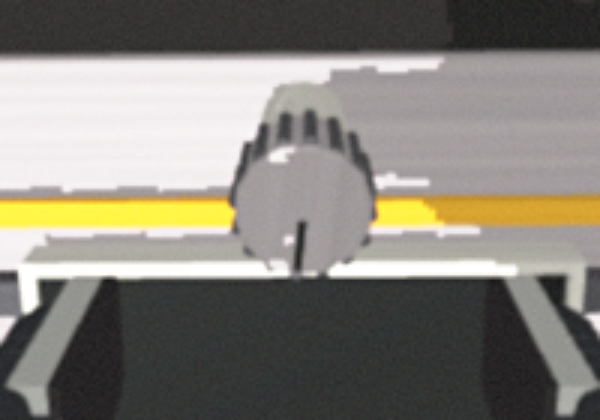

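Knob top centre is at native (255.7,212), within 1 mm of the TCP. Descending and gripping.

Emit:
jog_arm:
  commands:
    - [0, 0, 0, 0, 0.003, 0.1, 60]
    - [0, 0, 0, 0, 0.003, 0.2, 60]
    - [0, 0, 0, 0, 0.003, 0.3, 60]
    - [0, 0, 0, 0, 0.003, 0.39, 60]
    - [0, 0, 0, 0, 0.003, 0.39, 60]
    - [0, 0, 0, 0, 0.003, 0.39, 25]
    - [0, 0, 0, 0, 0.003, 0.39, 20]
    - [0, 0, 0, 0, 0.003, 0.39, 20]
    - [0, 0, 0, 0, 0.003, 0.39, 20]
    - [0, 0, 0, 0, 0.003, 0.39, 20]
  newtons: 50

```text
time_s: 12.45
tool_pos: [0.4863, 0.212, 0.0863]
tcp_rot: [0.115, 3.137, -0.001]
force: [-0.3, -5.4, 7.1]
finger_gap: 0.356
gripper_force: 49.7
```

Emit:
jog_arm:
  commands:
    - [0, 0, 0.1, 0, 0, 0, 20]
    - [0, 0, 0.2, 0, 0, 0, 20]
    - [0, 0, 0.3, 0, 0, 0, 20]
    - [0, 0, 0.4, 0, 0, 0, 20]
    - [0, 0, 0.5, 0, 0, 0, 20]
    - [0, 0, 0.6, 0, 0, 0, 20]
    - [0, 0, 0.7, 0, 0, 0, 20]
    - [0, 0, 0.8, 0, 0, 0, 20]
    - [0, 0, 0.9, 0, 0, 0, 20]
    - [0, 0, 1, 0, 0, 0, 20]

```text
time_s: 13.45
tool_pos: [0.486, 0.2115, 0.0863]
tcp_rot: [1.673, 2.657, -0.001]
force: [-0.9, -5.8, 6.5]
finger_gap: 0.359
gripper_force: 49.9
```

```bash
python3 - <<'E'
from h import *
im,K,T=snap("scene","sc2"); 
tolocal((.4855,.2125,.084)); print(sensors.observe()["joint_positions"][5],sensors.observe()["force"].round(1))
p=proj(K,T,[(.627,.198,.03)])[0].astype(int);print(p)
cv2.imwrite("pics/sc2c.png",cv2.resize(im[p[1]-35:p[1]+35,p[0]-50:p[0]+50],None,fx=7,fy=7,interpolation=cv2.INTER_CUBIC))
E
```

```text
tcp [0.4859 0.2115 0.0863] tilt 0.11 ydir 25.39 shares [0.0055 0.0002 0.0116] gap 0.359 t 13.5
-0.051698156735407695 [-0.7 -6.4  7.1]
[317 164]
```

View pics/sc2c.png

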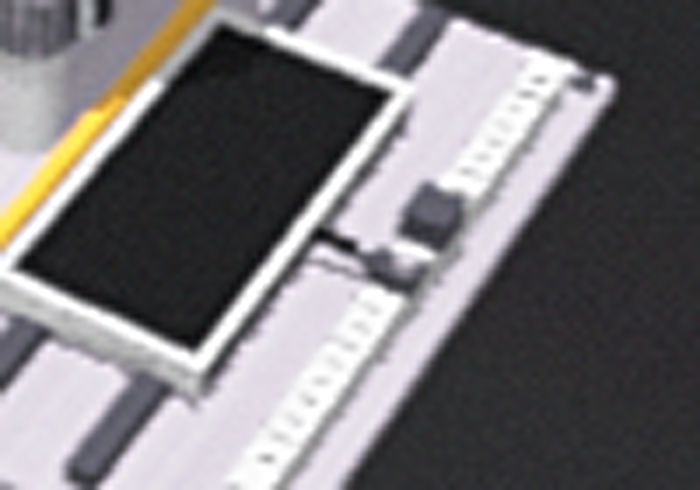

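Emit:
jog_arm:
  commands:
    - [0, 0, 0.1, 0, 0, 0, 20]
    - [0, 0, 0.2, 0, 0, 0, 20]
    - [0, 0, 0.3, 0, 0, 0, 20]
    - [0, 0, 0.4, 0, 0, 0, 20]
    - [0, 0, 0.5, 0, 0, 0, 20]
    - [0, 0, 0.6, 0, 0, 0, 20]
    - [0, 0, 0.7, 0, 0, 0, 20]
    - [0, 0, 0.8, 0, 0, 0, 20]
    - [0, 0, 0.9, 0, 0, 0, 20]
    - [0, 0, 1, 0, 0, 0, 20]

```text
time_s: 14.5
tool_pos: [0.4853, 0.2115, 0.0863]
tcp_rot: [2.778, 1.464, -0.001]
force: [-2.6, -6.4, 8.6]
finger_gap: 0.356
gripper_force: 50.1
```

Emit:
jog_arm:
  commands:
    - [0, 0, 0.1, 0, 0, 0, 20]
    - [0, 0, 0.2, 0, 0, 0, 20]
    - [0, 0, 0.3, 0, 0, 0, 20]
    - [0, 0, 0.4, 0, 0, 0, 20]
    - [0, 0, 0.5, 0, 0, 0, 20]
    - [0, 0, 0.6, 0, 0, 0, 20]
    - [0, 0, 0.7, 0, 0, 0, 20]
    - [0, 0, 0.8, 0, 0, 0, 20]
    - [0, 0, 0.9, 0, 0, 0, 20]
    - [0, 0, 1, 0, 0, 0, 20]

```text
time_s: 15.5
tool_pos: [0.485, 0.2121, 0.0863]
tcp_rot: [3.139, -0.122, -0.001]
force: [-3.4, -4.4, 8.7]
finger_gap: 0.357
gripper_force: 50.1
```

Emit:
jog_arm:
  commands:
    - [0, 0, 0, 0, 0, 0, 20]
    - [0, 0, 0, 0, 0, 0, 20]
    - [0, 0, 0, 0, 0, 0, 60]
    - [0, 0, 0, 0, 0, 0, 60]
    - [0, 0, 0, 0, 0, 0, 60]
    - [0, 0, 0, 0, 0, -0.2, 60]
    - [0, 0, 0, 0, 0, -0.4, 60]
    - [0, 0, 0, 0.2, 0, -0.6, 60]
    - [0, 0, 0, 0.2, 0, -0.6, 60]
    - [0, 0, 0, 0.2, 0, -0.6, 60]

```text
time_s: 16.5
tool_pos: [0.5267, 0.2097, 0.2057]
tcp_rot: [-3.138, 0.116, -0.004]
force: [-0.5, -1.2, -1.0]
finger_gap: 0.701
gripper_force: 0.0
```

```bash
python3 - <<'E'
from h import *
im,K,T=snap("wrist","al1"); 
tolocal((.4865,.212,.084)); print(sensors.observe()["joint_positions"][5])
p=proj(K,T,[(.629,.19,.032)])[0].astype(int);print(p,T[:3,3])
y0=max(0,p[1]-30);print(y0,p[0]-45)
cv2.imwrite("pics/al1c.png",cv2.resize(im[y0:y0+60,p[0]-45:p[0]+45],None,fx=8,fy=8,interpolation=cv2.INTER_CUBIC))
E
```

```text
tcp [0.525  0.2094 0.2041] tilt 0.1 ydir -94.23 shares [-0.1919  0.0007  0.601 ] gap 0.699 t 16.55
2.003546702787773
[268  67] [0.59671322 0.20497595 0.32964414]
37 223
```

View pics/al1c.png

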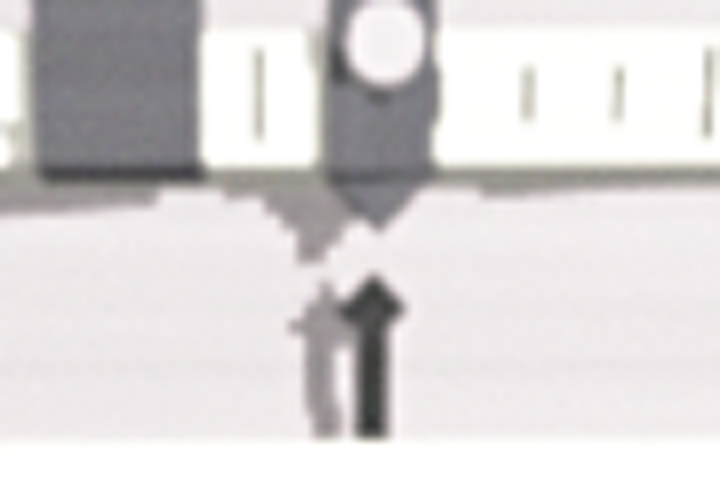

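Pointer tip (native 269.8,71) and nose (270.1,65.5) are in line within about 0.3 mm. Now back to the cap.

```bash
python3 - <<'E'
from h import *
tolocal((.4935,.3167,.0933),85.7)
E
```

```text
tcp [0.525  0.2094 0.2041] tilt 0.1 ydir -94.23 shares [-0.1957 -0.5239  0.5543] gap 0.699 t 16.55
turn share az 0.0011 q6 2.0
```

Emit:
jog_arm:
  commands:
    - [0, 0, 0, -0.05, -0.15, 0, 60]
    - [0, 0, 0, -0.1, -0.35, 0, 60]
    - [0, 0, 0, -0.195, -0.524, 0, 60]
    - [0, 0, 0, -0.195, -0.524, 0.1, 60]
    - [0, 0, 0, -0.195, -0.524, 0.2, 60]
    - [0, 0, 0, -0.195, -0.524, 0.2, 60]
    - [0, 0, 0, -0.195, -0.524, 0.2, 60]
    - [0, 0, 0, -0.195, -0.524, 0.2, 60]
    - [0, 0, 0, -0.195, -0.524, 0.2, 60]
    - [0, 0, 0, -0.195, -0.524, 0.2, 60]

```text
time_s: 17.55
tool_pos: [0.4947, 0.3169, 0.1658]
tcp_rot: [-3.139, 0.116, -0.002]
force: [0.3, -1.0, 0.2]
finger_gap: 0.703
gripper_force: 0.0
```

```bash
python3 - <<'E'
from h import *
tolocal((.4935,.3167,.0933),85.7)
E
```

```text
tcp [0.4947 0.3169 0.1658] tilt 0.08 ydir -94.23 shares [-0.0065  0.0016  0.3624] gap 0.703 t 17.55
turn share az 0.0012 q6 2.19
```

Emit:
jog_arm:
  commands:
    - [0, 0, 0, -0.006, 0, 0.15, 60]
    - [0, 0, 0, -0.006, 0, 0.28, 60]
    - [0, 0, 0, -0.006, 0, 0.36, 60]
    - [0, 0, 0, -0.006, 0, 0.36, 60]
    - [0, 0, 0, -0.006, 0, 0.36, 20]
    - [0, 0, 0, -0.006, 0, 0.36, 15]
    - [0, 0, 0, -0.006, 0, 0.36, 15]
    - [0, 0, 0, -0.006, 0, 0.36, 15]
    - [0, 0, 0, -0.006, 0, 0.36, 15]
    - [0, 0, 0, -0.006, 0, 0.36, 15]
  newtons: 40

```text
time_s: 18.55
tool_pos: [0.4939, 0.3168, 0.0938]
tcp_rot: [-3.139, 0.115, -0.003]
force: [2.4, -4.7, 5.0]
finger_gap: 0.288
gripper_force: 39.3
```

Emit:
jog_arm:
  commands:
    - [0, 0, 0, 0, 0, 0.01, 15]
    - [0, 0, 0, 0, 0, 0.02, 15]
    - [0, 0, 0, 0, 0, 0.03, 15]
    - [0, 0, 0, 0, 0, 0.04, 15]
    - [0, 0, 0, 0, 0, 0.05, 15]
    - [0, 0, 0, 0, 0, 0.06, 15]
    - [0, 0, 0, 0, 0, 0.07, 15]
    - [0, 0, 0, 0, 0, 0.07, 15]
    - [0, 0, 0, 0, 0, 0.07, 15]
    - [0, 0, 0, 0, 0, 0.07, 15]

```text
time_s: 19.55
tool_pos: [0.494, 0.3168, 0.0824]
tcp_rot: [-3.139, 0.115, -0.005]
force: [-3.1, -7.2, 22.2]
finger_gap: 0.288
gripper_force: 41.4
```

Emit:
jog_arm:
  commands:
    - [0, 0, 0, 0, 0, 0.07, 15]
    - [0, 0, 0, 0, 0, -0.01, 15]
    - [0, 0, 0, 0, 0, 0, 50]
    - [0, 0, 0, 0, 0, 0, 60]
    - [0, 0, 0, 0, 0, 0, 60]
    - [0, 0, 0, 0, 0, -0.1, 60]
    - [0, 0, 0, 0, 0, -0.25, 60]
    - [0, 0, 0, 0, 0, -0.43, 60]
    - [0, 0, 0, 0, 0, -0.43, 60]
    - [0, 0, 0, 0, 0, -0.43, 60]

```text
time_s: 20.55
tool_pos: [0.4929, 0.3173, 0.1648]
tcp_rot: [-3.139, 0.115, 0.0]
force: [0.8, -0.1, -0.9]
finger_gap: 0.7
gripper_force: 0.0
```

```bash
python3 - <<'E'
from h import *
im,K,T=snap("wrist","cap3")
tolocal((.5519,-.0955,.15),85.7)
for z in (.088,.100): print(proj(K,T,[(.4935,.3167,z)]))
m=((im.min(2)>110)&(im.max(2)<235)).astype('uint8'); m[:190]=0;m[240:]=0
_,_,st,c=cv2.connectedComponentsWithStats(m)
for s,q in zip(st,c):
    if s[4]>80 and 200<q[0]<310: print(s,q.round(1))
E
```

```text
tcp [0.4923 0.3169 0.1638] tilt 0.13 ydir -94.2 shares [0.4482 2.0345 0.0703] gap 0.703 t 20.6
turn share az 0.0017 q6 2.2
[[256.02415563 209.20471339]]
[[256.12457535 215.20341986]]
[     0      0    512    384 194151] [254.3 191.3]
[209 190  41  14 293] [226.5 195.5]
[245 205  22  22 388] [255.5 215.5]
```

```bash
python3 - <<'E'
from h import *
for n in ("cap1","cap2","cap3"):
    im,K,T=load(n); m=((im.min(2)>110)&(im.max(2)<235)).astype('uint8'); m[:190]=0;m[250:]=0
    _,_,st,c=cv2.connectedComponentsWithStats(m)
    q=[c[i] for i in range(1,len(st)) if 200<st[i][4]<900 and 235<c[i][0]<275]
    print(n,q,proj(K,T,[(.4935,.3167,.088),(.4935,.3167,.1)]).round(1).tolist())
a=cv2.imread("/tmp/scene.png");b=load("sc2")[0];c=snap("scene","sc3")[0]
cv2.imwrite("pics/cmp.png",np.hstack([cv2.resize(i[95:135,275:305],None,fx=8,fy=8,interpolation=cv2.INTER_CUBIC) for i in (a,b,c)]))
E
```

```text
cap1 [array([254.18526316, 232.65684211])] [[255.2, 232.3], [255.2, 241.0]]
cap2 [array([256.10810811, 217.00810811])] [[256.8, 210.9], [256.8, 216.8]]
cap3 [array([255.51030928, 215.45360825])] [[256.0, 209.2], [256.1, 215.2]]
```

View pics/cmp.png

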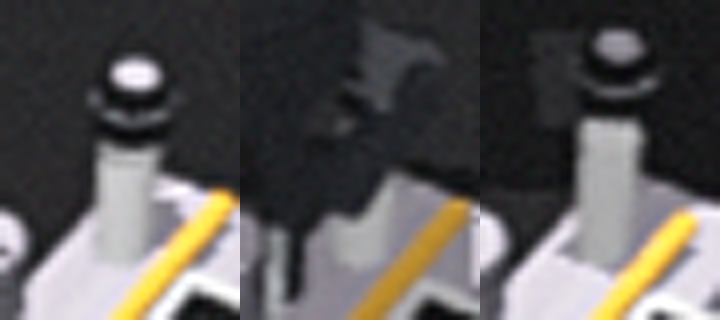

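The cap is up again. The extra push in the release call slid the pads down the cap, and the lift that followed pulled it back up. Repeating the push, releasing in place this time.

```bash
python3 - <<'E'
from h import *
tolocal((.4935,.3167,.0933),85.7)
E
```

```text
tcp [0.4921 0.3167 0.1633] tilt 0.19 ydir -94.2 shares [ 0.0078 -0.0012  0.3499] gap 0.704 t 20.65
turn share az 0.0017 q6 2.2
```

Emit:
jog_arm:
  commands:
    - [0, 0, 0, 0.006, 0, 0.15, 60]
    - [0, 0, 0, 0.006, 0, 0.28, 60]
    - [0, 0, 0, 0.006, 0, 0.35, 60]
    - [0, 0, 0, 0.006, 0, 0.35, 60]
    - [0, 0, 0, 0.006, 0, 0.35, 20]
    - [0, 0, 0, 0.006, 0, 0.35, 15]
    - [0, 0, 0, 0.006, 0, 0.35, 15]
    - [0, 0, 0, 0.006, 0, 0.35, 15]
    - [0, 0, 0, 0.006, 0, 0.35, 15]
    - [0, 0, 0, 0.006, 0, 0.35, 15]
  newtons: 40

```text
time_s: 21.65
tool_pos: [0.4947, 0.3167, 0.0957]
tcp_rot: [3.139, -0.115, 0.002]
force: [-0.8, -3.6, 4.6]
finger_gap: 0.283
gripper_force: 39.7
```

Emit:
jog_arm:
  commands:
    - [0, 0, 0, 0, 0, 0.01, 15]
    - [0, 0, 0, 0, 0, 0.02, 15]
    - [0, 0, 0, 0, 0, 0.03, 15]
    - [0, 0, 0, 0, 0, 0.04, 15]
    - [0, 0, 0, 0, 0, 0.05, 15]
    - [0, 0, 0, 0, 0, 0.06, 15]
    - [0, 0, 0, 0, 0, 0.065, 15]
    - [0, 0, 0, 0, 0, 0.07, 15]
    - [0, 0, 0, 0, 0, 0.07, 15]
    - [0, 0, 0, 0, 0, 0.07, 15]

```text
time_s: 22.65
tool_pos: [0.4948, 0.3167, 0.0837]
tcp_rot: [-3.139, 0.115, -0.003]
force: [-3.9, -7.9, 21.0]
finger_gap: 0.292
gripper_force: 41.6
```

Emit:
jog_arm:
  commands:
    - [0, 0, 0, 0, 0, 0, 40]
    - [0, 0, 0, 0, 0, 0, 60]
    - [0, 0, 0, 0, 0, 0, 60]
    - [0, 0, 0, 0, 0, 0, 60]
    - [0, 0, 0, 0, 0, 0, 60]
    - [0, 0, 0, 0, 0, -0.1, 60]
    - [0, 0, 0, 0, 0, -0.25, 60]
    - [0, 0, 0, 0, 0, -0.43, 60]
    - [0, 0, 0, 0, 0, -0.43, 60]
    - [0, 0, 0, 0, 0, -0.43, 60]

```text
time_s: 23.65
tool_pos: [0.4945, 0.3171, 0.1675]
tcp_rot: [-3.139, 0.115, -0.002]
force: [-0.6, 0.1, -1.9]
finger_gap: 0.698
gripper_force: 0.0
```

```bash
python3 - <<'E'
from h import *
n="cap4";snap("wrist",n)
im,K,T=load(n); m=((im.min(2)>110)&(im.max(2)<235)).astype('uint8'); m[:190]=0;m[250:]=0
_,_,st,c=cv2.connectedComponentsWithStats(m)
q=[c[i] for i in range(1,len(st)) if 200<st[i][4]<900 and 235<c[i][0]<275]
print(n,q,proj(K,T,[(.4935,.3167,.088),(.4935,.3167,.1)]).round(1).tolist())
tolocal((.4935,.3167,.0933),85.7)
E
```

```text
cap4 [array([255.29166667, 210.55357143])] [[255.9, 210.3], [256.0, 216.3]]
tcp [0.4939 0.3167 0.1664] tilt 0.06 ydir -94.2 shares [-1.700e-03  1.000e-04  3.655e-01] gap 0.705 t 23.7
turn share az 0.0016 q6 2.19
```

The cap is home (210.55 against a predicted 210.3) and the pointer is aligned. Now the stubs.

Emit:
jog_arm:
  commands:
    - [0, 0, 0, 0, 0.15, 0, 60]
    - [0, 0, 0, 0.02, 0.35, 0, 60]
    - [0, 0, 0, 0.05, 0.6, 0, 60]
    - [0, 0, 0, 0.1, 0.85, 0, 60]
    - [0, 0, 0, 0.2, 1, 0, 60]
    - [0, 0, 0, 0.2, 1, 0, 60]
    - [0, 0, 0, 0.2, 1, 0, 60]
    - [0, 0, 0, 0.2, 1, 0, 60]
    - [0, 0, 0, 0.2, 1, 0, 60]
    - [0, 0, 0, 0.2, 1, 0, 60]

```text
time_s: 24.7
tool_pos: [0.5192, 0.1155, 0.1668]
tcp_rot: [3.139, -0.113, -0.001]
force: [0.4, 0.1, -0.2]
finger_gap: 0.701
gripper_force: 0.0
```

Emit:
jog_arm:
  commands:
    - [0, 0, 0, 0.02, 0.15, 0, 42]
    - [0, 0, 0, 0.05, 0.35, 0, 42]
    - [0, 0, 0, 0.1, 0.6, 0, 42]
    - [0, 0, 0, 0.15, 0.85, 0, 42]
    - [0, 0, 0, 0.23, 1, 0, 42]
    - [0, 0, 0, 0.23, 1.0, 0, 42]
    - [0, 0, 0, 0.23, 1.0, 0, 42]
    - [0, 0, 0, 0.23, 1.0, 0, 42]
    - [0, 0, 0, 0.23, 1.0, 0, 42]
    - [0, 0, 0, 0.23, 1.0, 0, 42]

```text
time_s: 25.7
tool_pos: [0.5506, -0.0871, 0.1671]
tcp_rot: [-3.14, 0.112, 0.0]
force: [-0.8, -0.4, -0.5]
finger_gap: 0.493
gripper_force: 0.0
```

```bash
cat >> h.py <<'E'
def stubs(name,z=.023,lo=225):
    im,K,T=snap("wrist",name)
    _,_,st,c=cv2.connectedComponentsWithStats((im.min(2)>lo).astype('uint8'))
    for s,q in zip(st,c):
        w=s[2:4]*np.array([1,1])/K[0,0]*(T[2,3]-z)*1000
        if 18<w.min() and w.max()<30: print("stub",s,"size mm",w.round(1),ray(K,T,(s[0]+(s[2]-1)/2,s[1]+(s[3]-1)/2),z)[0].round(4))
E
python3 - <<'E'
from h import *
stubs("t1")
tolocal((.552,-.0955,.034),86.5)
E
```

```text
stub [375 105  27  28 600] size mm [23.7 24.6] [ 0.6015 -0.205   0.023 ]
stub [312 171  26  25 504] size mm [22.9 22. ] [ 0.5484 -0.1503  0.023 ]
tcp [ 0.5507 -0.0873  0.1672] tilt 0.01 ydir -94.12 shares [0.0095 0.0402 0.6658] gap 0.491 t 25.75
turn share az -0.0103 q6 1.46
```

```bash
python3 - <<'E'
from h import *
im,K,T=load("t1")
p=proj(K,T,[(.552,-.0955,.023)])[0];print(p)
x,y=p.round().astype(int)
print(im[y-24:y+26:4,x-24:x+26:4].min(2))
E
```

```text
[263.99179971 183.40785122]
[[133 134 135 134 134 133 136 134 133 134 133 138 137]
 [136 136 132 134 132 131 134 137 132 134 131 133 132]
 [124 126  91 106 111 117 136 134 139 123 140 141 139]
 [ 80  79  76  76 161 184 241 203 150 134 142 140 143]
 [ 79  82  77 142 205 242 255 255 255 129 137 139 139]
 [ 83  79  76 185 201 232 255 255 255 187 133 136 142]
 [ 78  82  76 208 207 213 255 255 255 255 137 138 136]
 [ 79  84  79 182 199 206 255 254 255 175 136 137 139]
 [ 79  81  79 109 198 255 254 254 255 113 136 136 135]
 [125 131  95  90 101 243 255 215 103 114 135 135 132]
 [126 128 129 129 126 125 128 130 127 128 127 126 131]
 [125 129 125 127 128 125 129 126 126 129 129 128 127]
 [121 128 127 130 127 126 126 126 127 128 126 129 130]]
```

Emit:
jog_arm:
  commands:
    - [0, 0, -0.01, 0.008, 0.042, 0.1, 42]
    - [0, 0, -0.01, 0.008, 0.042, 0.25, 42]
    - [0, 0, -0.01, 0.008, 0.042, 0.4, 42]
    - [0, 0, -0.01, 0.008, 0.042, 0.55, 42]
    - [0, 0, -0.01, 0.008, 0.042, 0.665, 42]
    - [0, 0, -0.01, 0.008, 0.042, 0.665, 42]
    - [0, 0, -0.01, 0.008, 0.042, 0.665, 15]
    - [0, 0, -0.01, 0.008, 0.042, 0.665, 12]
    - [0, 0, -0.01, 0.008, 0.042, 0.665, 12]
    - [0, 0, -0.01, 0.008, 0.042, 0.665, 12]
  newtons: 40

```text
time_s: 26.75
tool_pos: [0.5524, -0.097, 0.0351]
tcp_rot: [3.14, -0.099, 0.004]
force: [0.3, 0.6, 2.2]
finger_gap: 0.252
gripper_force: 39.2
```

Emit:
jog_arm:
  commands:
    - [0, 0, 0, 0, 0, 0, 12]
    - [0, 0, 0, 0, 0, -0.05, 12]
    - [0, 0, 0, 0, 0, -0.15, 12]
    - [0, 0, 0, 0, 0, -0.3, 12]
    - [0, 0, 0, 0, 0, -0.4, 12]
    - [0, 0, 0, 0, -0.1, -0.45, 12]
    - [0, 0, 0, 0, -0.25, -0.45, 12]
    - [0, 0, 0, 0, -0.4, -0.45, 12]
    - [0, 0, 0, 0, -0.6, -0.45, 12]
    - [0, 0, 0, 0, -0.8, -0.45, 12]

```text
time_s: 27.75
tool_pos: [0.5618, 0.0639, 0.1247]
tcp_rot: [3.14, -0.1, 0.001]
force: [0.7, -0.3, -0.5]
finger_gap: 0.253
gripper_force: 39.2
```

```bash
python3 - <<'E'
from h import *
tolocal((.5686,.2423,.059),85.7)
E
```

```text
tcp [0.5618 0.0639 0.1247] tilt 0.04 ydir -93.66 shares [-0.0231 -0.8922  0.3286] gap 0.253 t 27.75
turn share az 0.0107 q6 1.73
```

Emit:
jog_arm:
  commands:
    - [0, 0, 0.01, 0, -0.2, 0, 12]
    - [0, 0, 0.01, 0, -0.4, 0, 12]
    - [0, 0, 0.01, -0.01, -0.6, 0, 12]
    - [0, 0, 0.01, -0.023, -0.78, 0, 12]
    - [0, 0, 0.01, -0.023, -0.89, 0.1, 12]
    - [0, 0, 0.01, -0.023, -0.89, 0.2, 12]
    - [0, 0, 0.01, -0.023, -0.89, 0.2, 12]
    - [0, 0, 0.01, -0.023, -0.89, 0.2, 12]
    - [0, 0, 0.01, -0.023, -0.89, 0.2, 12]
    - [0, 0, 0.01, -0.023, -0.89, 0.2, 12]

```text
time_s: 28.75
tool_pos: [0.5692, 0.2404, 0.0853]
tcp_rot: [-3.139, 0.117, -0.003]
force: [-0.2, -0.7, -0.6]
finger_gap: 0.249
gripper_force: 39.3
```

```bash
python3 - <<'E'
from h import *
snap("wrist","pl1")
tolocal((.5686,.2423,.0605),85.7)
E
```

```text
tcp [0.5691 0.2405 0.0852] tilt 0.11 ydir -94.25 shares [-0.0034 -0.0089  0.1234] gap 0.248 t 28.8
turn share az 0.0008 q6 2.03
```

View pics/pl1.png

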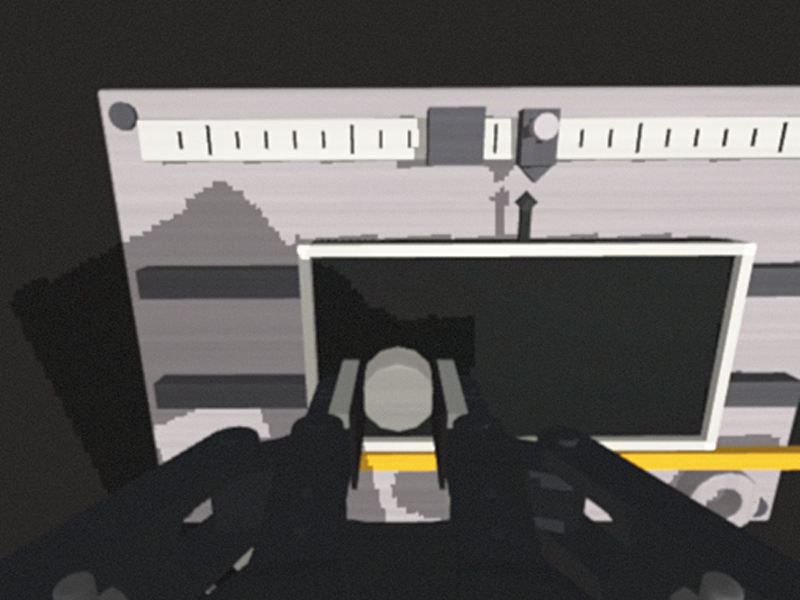

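The stub is held at (398,390) over the platform. The pointer/nose offset here (525,195 against 535,178) could be parallax or a real shift, so I'll triangulate.

```bash
python3 - <<'E'
from h import *
a=np.radians(-4.3); X=np.array([np.cos(a),np.sin(a)]);Y=np.array([-X[1],X[0]])
I1,K,T1=load("al1");I2,_,T2=load("pl1")
P=lambda T:K@np.linalg.inv(T)[:3]
res=[]
for u,v in (((269.75,71.),(336,123.5)),((270.1,65.5),(342.4,115.5))):
    h=cv2.triangulatePoints(P(T1),P(T2),np.array(u).reshape(2,1),np.array(v,float).reshape(2,1));h=(h[:3]/h[3]).ravel();res.append(h);print(h.round(4))
for z in (.02,.024,.028,.032,.034):
    print(z,[((ray(K,T,p,z)[0,:2]-ray(K,T,n,.034)[0,:2])@Y).round(4) for T,p,n in ((T1,(269.75,71),(270.1,65.5)),(T2,(336,123.5),(342.4,115.5)))])
y,x=120,335
cv2.imwrite("pics/pl1c.png",cv2.resize(I2[95:160,300:385],None,fx=8,fy=8,interpolation=cv2.INTER_CUBIC))
E
```

```text
[0.6261 0.189  0.0283]
[0.6302 0.1884 0.0378]
0.02 [np.float64(-0.0004), np.float64(-0.0004)]
0.024 [np.float64(-0.0002), np.float64(0.0006)]
0.028 [np.float64(-0.0), np.float64(0.0017)]
0.032 [np.float64(0.0002), np.float64(0.0027)]
0.034 [np.float64(0.0003), np.float64(0.0033)]
```

View pics/pl1c.png

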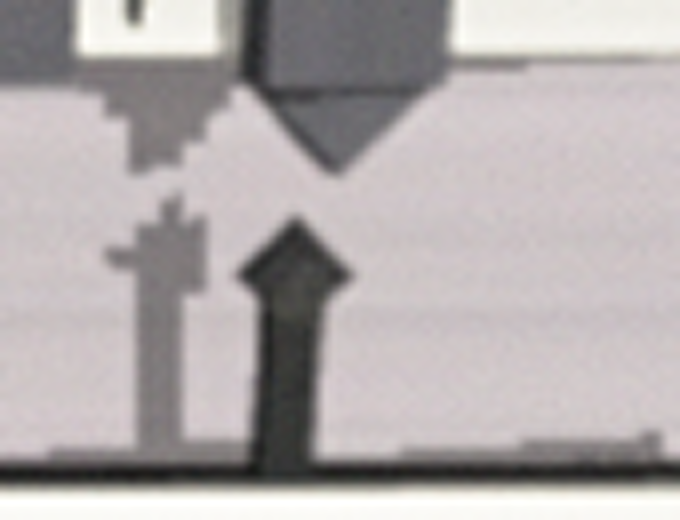

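The crop shows the pointer tip at native (337,121.9) and the nose at (341.9,116.3). That is what parallax gives for an aligned pair with the pointer lower, and I'll re-check numerically from straight above. Placing the stub now.

Emit:
jog_arm:
  commands:
    - [0, 0, 0, 0, -0.009, 0.04, 12]
    - [0, 0, 0, 0, -0.009, 0.08, 12]
    - [0, 0, 0, 0, -0.009, 0.11, 12]
    - [0, 0, 0, 0, -0.009, 0.123, 12]
    - [0, 0, 0, 0, -0.009, 0.123, 12]
    - [0, 0, 0, 0, -0.009, 0.123, 36]
    - [0, 0, 0, 0, -0.009, 0.123, 38]
    - [0, 0, 0, 0, -0.009, 0.123, 38]
    - [0, 0, 0, 0, -0.009, 0.05, 38]
    - [0, 0, 0, 0, -0.009, -0.1, 38]

```text
time_s: 29.8
tool_pos: [0.5669, 0.2419, 0.1016]
tcp_rot: [3.137, -0.115, -0.009]
force: [0.7, 0.3, 0.3]
finger_gap: 0.444
gripper_force: 0.0
```

Emit:
jog_arm:
  commands:
    - [0, 0, 0, 0, 0.1, -0.2, 42]
    - [0, 0, 0, 0, 0.3, -0.2, 42]
    - [0, 0, 0, 0, 0.5, -0.2, 42]
    - [0, 0, 0, 0, 0.7, -0.2, 42]
    - [0, 0, 0, 0, 0.9, -0.2, 42]
    - [0, 0, 0, 0, 1, -0.2, 42]
    - [0, 0, 0, 0, 1, -0.2, 42]
    - [0, 0, 0, 0, 1, -0.2, 42]
    - [0, 0, 0, 0, 1, -0.2, 42]
    - [0, 0, 0, 0, 1, -0.2, 42]

```text
time_s: 30.8
tool_pos: [0.554, 0.0443, 0.1439]
tcp_rot: [-3.139, 0.113, 0.0]
force: [-0.8, 0.4, -0.2]
finger_gap: 0.491
gripper_force: 0.0
```

```bash
sed -i 's/lo=225/lo=160/' h.py; python3 - <<'E'
from h import *
tolocal((.549,-.145,.15),86.5)
E
```

```text
tcp [0.554  0.0443 0.1439] tilt 0.01 ydir -94.12 shares [ 0.043   0.9457 -0.0307] gap 0.491 t 30.8
turn share az -0.0103 q6 1.7
```

Emit:
jog_arm:
  commands:
    - [0, 0, -0.01, 0, 0.15, 0, 42]
    - [0, 0, -0.01, 0, 0.35, 0, 42]
    - [0, 0, -0.01, 0.02, 0.55, 0, 42]
    - [0, 0, -0.01, 0.043, 0.75, 0, 42]
    - [0, 0, -0.01, 0.043, 0.945, 0, 42]
    - [0, 0, -0.01, 0.043, 0.945, 0, 42]
    - [0, 0, -0.01, 0.043, 0.945, 0, 42]
    - [0, 0, -0.01, 0.043, 0.945, 0, 42]
    - [0, 0, -0.01, 0.043, 0.945, 0, 42]
    - [0, 0, -0.01, 0.043, 0.945, 0, 42]

```text
time_s: 31.8
tool_pos: [0.5488, -0.1448, 0.1441]
tcp_rot: [-3.14, 0.096, -0.0]
force: [0.1, -0.7, 1.0]
finger_gap: 0.488
gripper_force: 0.0
```

```bash
python3 - <<'E'
from h import *
stubs("t2")
tolocal((.549,-.1497,.0345),86.5)
E
```

```text
tcp [ 0.5488 -0.145   0.1441] tilt 0.01 ydir -93.52 shares [0.0025 0.0235 0.548 ] gap 0.494 t 31.85
turn share az -0.0003 q6 1.35
```

```bash
python3 - <<'E'
from h import *
im,K,T=load("t2"); print(proj(K,T,[(.549,-.1497,.023),(.6015,-.205,.023)]))
for lo in (160,190,225):
    _,_,st,c=cv2.connectedComponentsWithStats((im.min(2)>lo).astype('uint8'))
    for s,q in zip(st[1:],c[1:]):
        if s[4]>150: print(lo,s,q.round(1),ray(K,T,(s[0]+(s[2]-1)/2,s[1]+(s[3]-1)/2),.023)[0].round(4))
E
```

```text
[[260.841684   191.96738459]
 [327.3574049  123.6190145 ]]
160 [ 88   0  16  23 233] [95.8 10.6] [ 0.6905 -0.0394  0.023 ]
160 [   0   74   52  225 6438] [ 18.1 206.1] [0.5663 0.0452 0.023 ]
160 [  153    84   212   138 21479] [273.2 144.7] [ 0.5822 -0.1497  0.023 ]
160 [183 232  25  45 496] [194.7 252.7] [ 0.4955 -0.0881  0.023 ]
160 [301 232  26  45 500] [314.1 252.6] [ 0.4889 -0.1932  0.023 ]
160 [139 338  11  33 290] [144.6 352.8] [ 0.3902 -0.0253  0.023 ]
190 [ 88   0  16  23 225] [95.8 10.6] [ 0.6905 -0.0394  0.023 ]
190 [   0   74   52  225 6307] [ 17.9 205.9] [0.5663 0.0452 0.023 ]
190 [  154    84   210   137 20544] [274.2 144.8] [ 0.5826 -0.1497  0.023 ]
190 [183 232  25  45 464] [194.7 252.7] [ 0.4955 -0.0881  0.023 ]
190 [302 232  25  45 459] [314.1 252.7] [ 0.4889 -0.1936  0.023 ]
190 [139 338  11  33 275] [144.7 352.9] [ 0.3902 -0.0253  0.023 ]
225 [ 88   0  16  22 211] [95.7 10.4] [ 0.6909 -0.0395  0.023 ]
225 [   0   74   46  225 5234] [ 15.7 198. ] [0.5665 0.0477 0.023 ]
225 [ 246   85  118  105 6092] [320.7 121.8] [ 0.5922 -0.1869  0.023 ]
225 [243 108  31  32 834] [259.1 123.2] [ 0.605  -0.1506  0.023 ]
225 [168 114  31  31 723] [183.3 129.2] [ 0.6044 -0.0913  0.023 ]
225 [308 172  27  17 214] [323.  177.4] [ 0.5562 -0.1999  0.023 ]
225 [248 175  29  33 728] [262.  191.2] [ 0.5498 -0.1507  0.023 ]
225 [183 232  24  44 414] [194.7 252.5] [ 0.496  -0.0877  0.023 ]
225 [303 232  23  44 414] [314.  252.5] [ 0.4893 -0.1936  0.023 ]
225 [140 338  10  33 253] [144.7 352.8] [ 0.3902 -0.0258  0.023 ]
```

Emit:
jog_arm:
  commands:
    - [0, 0, 0, 0.004, 0.025, 0.1, 42]
    - [0, 0, 0, 0.004, 0.025, 0.25, 42]
    - [0, 0, 0, 0.004, 0.025, 0.4, 42]
    - [0, 0, 0, 0.004, 0.025, 0.5, 42]
    - [0, 0, 0, 0.004, 0.025, 0.547, 42]
    - [0, 0, 0, 0.004, 0.025, 0.547, 42]
    - [0, 0, 0, 0.004, 0.025, 0.547, 15]
    - [0, 0, 0, 0.004, 0.025, 0.547, 12]
    - [0, 0, 0, 0.004, 0.025, 0.547, 12]
    - [0, 0, 0, 0.004, 0.025, 0.547, 12]

```text
time_s: 32.85
tool_pos: [0.55, -0.1511, 0.0359]
tcp_rot: [3.14, -0.099, 0.004]
force: [0.1, 1.5, 5.4]
finger_gap: 0.242
gripper_force: 39.5
```

Emit:
jog_arm:
  commands:
    - [0, 0, 0, 0, 0, 0, 12]
    - [0, 0, 0, 0, 0, -0.05, 12]
    - [0, 0, 0, 0, 0, -0.15, 12]
    - [0, 0, 0, 0, 0, -0.3, 12]
    - [0, 0, 0, 0, 0, -0.4, 12]
    - [0, 0, 0, 0, -0.1, -0.45, 12]
    - [0, 0, 0, 0, -0.25, -0.45, 12]
    - [0, 0, 0, 0, -0.4, -0.45, 12]
    - [0, 0, 0, 0, -0.6, -0.45, 12]
    - [0, 0, 0, 0, -0.8, -0.45, 12]

```text
time_s: 33.85
tool_pos: [0.5588, 0.0095, 0.1251]
tcp_rot: [3.14, -0.1, -0.0]
force: [0.6, 1.0, -0.5]
finger_gap: 0.246
gripper_force: 39.3
```

```bash
python3 - <<'E'
from h import *
tolocal((.5649,.1924,.09),85.7)
E
```

```text
tcp [0.5588 0.0095 0.1251] tilt 0.03 ydir -93.66 shares [-0.0279 -0.9145  0.1752] gap 0.246 t 33.85
turn share az 0.0107 q6 1.63
```

Emit:
jog_arm:
  commands:
    - [0, 0, 0.01, 0, -0.2, 0, 12]
    - [0, 0, 0.01, 0, -0.4, 0, 12]
    - [0, 0, 0.01, -0.01, -0.6, 0, 12]
    - [0, 0, 0.01, -0.028, -0.8, 0, 12]
    - [0, 0, 0.01, -0.028, -0.914, 0.1, 12]
    - [0, 0, 0.01, -0.028, -0.914, 0.18, 12]
    - [0, 0, 0.01, -0.028, -0.914, 0.18, 12]
    - [0, 0, 0.01, -0.028, -0.914, 0.18, 12]
    - [0, 0, 0.01, -0.028, -0.914, 0.18, 12]
    - [0, 0, 0.01, -0.028, -0.914, 0.18, 12]

```text
time_s: 34.85
tool_pos: [0.5657, 0.1909, 0.0897]
tcp_rot: [-3.139, 0.117, -0.003]
force: [0.1, -0.6, -0.2]
finger_gap: 0.245
gripper_force: 39.3
```

```bash
python3 - <<'E'
from h import *
snap("wrist","pl2")
tolocal((.5649,.1924,.0612),85.7)
E
```

```text
tcp [0.5656 0.191  0.0896] tilt 0.09 ydir -94.26 shares [-0.0042 -0.0068  0.1418] gap 0.248 t 34.9
turn share az 0.0006 q6 1.95
```

Emit:
jog_arm:
  commands:
    - [0, 0, 0, 0, -0.007, 0.04, 12]
    - [0, 0, 0, 0, -0.007, 0.08, 12]
    - [0, 0, 0, 0, -0.007, 0.12, 12]
    - [0, 0, 0, 0, -0.007, 0.141, 12]
    - [0, 0, 0, 0, -0.007, 0.141, 12]
    - [0, 0, 0, 0, -0.007, 0.141, 34]
    - [0, 0, 0, 0, -0.007, 0.141, 36]
    - [0, 0, 0, 0, -0.007, 0.141, 36]
    - [0, 0, 0, 0, -0.007, 0.05, 36]
    - [0, 0, 0, 0, -0.007, -0.1, 36]

```text
time_s: 35.9
tool_pos: [0.5637, 0.1924, 0.1068]
tcp_rot: [3.138, -0.115, -0.008]
force: [-0.5, 0.5, 0.0]
finger_gap: 0.422
gripper_force: 0.0
```

Emit:
jog_arm:
  commands:
    - [0, 0, 0, 0, 0.1, -0.2, 42]
    - [0, 0, 0, 0, 0.3, -0.2, 42]
    - [0, 0, 0, 0, 0.5, -0.2, 42]
    - [0, 0, 0, 0, 0.7, -0.2, 42]
    - [0, 0, 0, 0, 0.9, -0.2, 42]
    - [0, 0, 0, 0, 1, -0.2, 42]
    - [0, 0, 0, 0, 1, -0.2, 42]
    - [0, 0, 0, 0, 1, -0.2, 42]
    - [0, 0, 0, 0, 1, -0.2, 42]
    - [0, 0, 0, 0, 1, -0.2, 42]

```text
time_s: 36.9
tool_pos: [0.5506, -0.0055, 0.1485]
tcp_rot: [-3.139, 0.113, 0.0]
force: [1.1, 0.7, -0.2]
finger_gap: 0.493
gripper_force: 0.0
```

```bash
python3 - <<'E'
from h import *
tolocal((.6,-.2,.15),86.5)
E
```

```text
tcp [ 0.5506 -0.0055  0.1485] tilt 0.01 ydir -94.12 shares [ 0.3163  0.9524 -0.0077] gap 0.493 t 36.9
turn share az -0.0103 q6 1.61
```

Emit:
jog_arm:
  commands:
    - [0, 0, -0.01, 0.05, 0.15, 0, 42]
    - [0, 0, -0.01, 0.1, 0.35, 0, 42]
    - [0, 0, -0.01, 0.18, 0.55, 0, 42]
    - [0, 0, -0.01, 0.25, 0.75, 0, 42]
    - [0, 0, -0.01, 0.316, 0.95, 0, 42]
    - [0, 0, -0.01, 0.316, 0.95, 0, 42]
    - [0, 0, -0.01, 0.316, 0.95, 0, 42]
    - [0, 0, -0.01, 0.316, 0.95, 0, 42]
    - [0, 0, -0.01, 0.316, 0.95, 0, 42]
    - [0, 0, -0.01, 0.316, 0.95, 0, 42]

```text
time_s: 37.9
tool_pos: [0.5996, -0.1995, 0.1488]
tcp_rot: [3.14, -0.096, 0.0]
force: [-0.4, 0.2, 0.3]
finger_gap: 0.496
gripper_force: 0.0
```

```bash
python3 - <<'E'
from h import *
for lo in (190,215,235):
    print(lo); stubs("t3",lo=lo)
im,K,T=load("t3"); print(proj(K,T,[(.6015,-.205,.023)]))
x,y=proj(K,T,[(.6015,-.205,.023)])[0].round().astype(int)
print(im[y-24:y+26:4,x-24:x+26:4].min(2))
tolocal((.6017,-.205,.0345),86.5)
E
```

```text
190
stub [109 184  29  30 631] size mm [23.8 24.6] [ 0.6    -0.0861  0.023 ]
215
stub [109 188  27  25 500] size mm [22.1 20.5] [ 0.5988 -0.0852  0.023 ]
235
stub [247 171  29  32 759] size mm [23.8 26.2] [ 0.6033 -0.2053  0.023 ]
[[260.8062177  188.55517857]]
[[238 241 241 241 241 241 241 244 242 243 243 244 243]
 [239 239 236 237 235 233 234 237 231 232 234 242 243]
 [179 173 155 153 194 255 254 255 243 243 219 242 242]
 [156 154 146 196 255 255 255 255 255 246 219 242 243]
 [158 156 150 255 255 255 255 255 255 255 212 241 241]
 [155 157 146 255 255 255 255 255 255 255 212 241 241]
 [156 156 144 255 255 255 255 255 255 255 211 239 239]
 [156 155 146 255 255 255 255 255 255 255 211 239 240]
 [152 154 162 226 255 255 255 255 255 242 207 238 239]
 [230 233 226 213 212 252 255 255 230 229 228 237 237]
 [233 233 234 234 235 235 234 236 235 233 237 235 236]
 [233 232 232 233 232 234 234 233 234 233 235 237 235]
 [231 230 233 233 233 235 233 231 232 233 234 236 233]]
tcp [ 0.5996 -0.2001  0.1488] tilt 0.01 ydir -93.55 shares [0.0119 0.0237 0.5716] gap 0.487 t 38.05
turn share az -0.0009 q6 1.29
```

Emit:
jog_arm:
  commands:
    - [0, 0, 0, 0.015, 0.025, 0.1, 42]
    - [0, 0, 0, 0.015, 0.025, 0.25, 42]
    - [0, 0, 0, 0.015, 0.025, 0.4, 42]
    - [0, 0, 0, 0.015, 0.025, 0.52, 42]
    - [0, 0, 0, 0.015, 0.025, 0.571, 42]
    - [0, 0, 0, 0.015, 0.025, 0.571, 42]
    - [0, 0, 0, 0.015, 0.025, 0.571, 15]
    - [0, 0, 0, 0.015, 0.025, 0.571, 12]
    - [0, 0, 0, 0.015, 0.025, 0.571, 12]
    - [0, 0, 0, 0.015, 0.025, 0.571, 12]

```text
time_s: 39.05
tool_pos: [0.6033, -0.2063, 0.036]
tcp_rot: [3.139, -0.099, 0.005]
force: [0.5, -0.2, 4.9]
finger_gap: 0.252
gripper_force: 39.5
```

Emit:
jog_arm:
  commands:
    - [0, 0, 0, 0, 0, 0, 12]
    - [0, 0, 0, 0, 0, -0.05, 12]
    - [0, 0, 0, 0, 0, -0.15, 12]
    - [0, 0, 0, 0, 0, -0.3, 12]
    - [0, 0, 0, 0, 0, -0.4, 12]
    - [0, 0, 0, -0.03, -0.1, -0.5, 12]
    - [0, 0, 0, -0.1, -0.25, -0.5, 12]
    - [0, 0, 0, -0.2, -0.4, -0.5, 12]
    - [0, 0, 0, -0.25, -0.6, -0.5, 12]
    - [0, 0, 0, -0.25, -0.8, -0.5, 12]

```text
time_s: 40.05
tool_pos: [0.5605, -0.042, 0.1349]
tcp_rot: [3.14, -0.101, -0.002]
force: [1.9, -0.3, -0.3]
finger_gap: 0.25
gripper_force: 39.2
```

```bash
python3 - <<'E'
from h import *
tolocal((.5612,.1425,.09),85.7)
E
```

```text
tcp [ 0.5605 -0.042   0.1349] tilt 0.08 ydir -93.68 shares [-0.0552 -0.921   0.2244] gap 0.25 t 40.05
turn share az 0.0104 q6 1.54
```

Emit:
jog_arm:
  commands:
    - [0, 0, 0.01, 0, -0.2, 0, 12]
    - [0, 0, 0.01, 0, -0.4, 0, 12]
    - [0, 0, 0.01, -0.03, -0.6, 0, 12]
    - [0, 0, 0.01, -0.055, -0.8, 0, 12]
    - [0, 0, 0.01, -0.055, -0.92, 0.1, 12]
    - [0, 0, 0.01, -0.055, -0.92, 0.2, 12]
    - [0, 0, 0.01, -0.055, -0.92, 0.22, 12]
    - [0, 0, 0.01, -0.055, -0.92, 0.22, 12]
    - [0, 0, 0.01, -0.055, -0.92, 0.22, 12]
    - [0, 0, 0.01, -0.055, -0.92, 0.22, 12]

```text
time_s: 41.05
tool_pos: [0.5638, 0.1407, 0.0915]
tcp_rot: [-3.139, 0.117, -0.003]
force: [-0.0, 0.2, -0.1]
finger_gap: 0.248
gripper_force: 39.2
```

```bash
python3 - <<'E'
from h import *
snap("wrist","pl3")
tolocal((.5612,.1425,.0612),85.7)
E
```

```text
tcp [0.5637 0.1408 0.0914] tilt 0.11 ydir -94.26 shares [-0.0132 -0.0076  0.1512] gap 0.249 t 41.1
turn share az 0.0006 q6 1.87
```

Place the third stub, then back off to (0.5, 0.19, 0.25) for a check view.

Emit:
jog_arm:
  commands:
    - [0, 0, 0, -0.01, -0.008, 0.04, 12]
    - [0, 0, 0, -0.01, -0.008, 0.08, 12]
    - [0, 0, 0, -0.01, -0.008, 0.12, 12]
    - [0, 0, 0, -0.01, -0.008, 0.15, 12]
    - [0, 0, 0, -0.01, -0.008, 0.15, 12]
    - [0, 0, 0, -0.01, -0.008, 0.15, 34]
    - [0, 0, 0, -0.01, -0.008, 0.15, 36]
    - [0, 0, 0, -0.01, -0.008, 0.15, 36]
    - [0, 0, 0, -0.01, -0.008, 0.05, 36]
    - [0, 0, 0, -0.01, -0.008, -0.1, 36]

```text
time_s: 42.1
tool_pos: [0.5598, 0.1426, 0.1088]
tcp_rot: [3.138, -0.115, -0.008]
force: [-0.2, -0.3, -0.2]
finger_gap: 0.416
gripper_force: 0.0
```

Emit:
jog_arm:
  commands:
    - [0, 0, 0, 0, 0, -0.2, 60]
    - [0, 0, 0, 0, 0, -0.4, 60]
    - [0, 0, 0, -0.15, -0.1, -0.6, 60]
    - [0, 0, 0, -0.3, -0.24, -0.7, 60]
    - [0, 0, 0, -0.3, -0.24, -0.7, 60]
    - [0, 0, 0, -0.3, -0.24, -0.7, 60]
    - [0, 0, 0, -0.3, -0.24, -0.7, 60]
    - [0, 0, 0, -0.3, -0.24, -0.7, 60]
    - [0, 0, 0, -0.3, -0.24, -0.7, 60]
    - [0, 0, 0, -0.3, -0.24, -0.7, 60]

```text
time_s: 43.1
tool_pos: [0.5051, 0.1947, 0.2496]
tcp_rot: [3.139, -0.117, -0.002]
force: [-0.5, -0.4, -0.4]
finger_gap: 0.702
gripper_force: 0.0
```

```bash
python3 - <<'E'
from h import *
im,K,T=snap("wrist","fin1")
tolocal((.5,.19,.25))
g=im.min(2)
_,_,st,c=cv2.connectedComponentsWithStats((g>120).astype('uint8'))
a=np.radians(-4.3); X=np.array([np.cos(a),np.sin(a)]);Y=np.array([-X[1],X[0]]);C=np.array([.5649,.1924])
for s,q in zip(st[1:],c[1:]):
    w=s[2:4]/K[0,0]*(T[2,3]-.048)*1000
    if s[4]>150:
        p=ray(K,T,q,.048)[0]; d=p[:2]-C; print(s,w.round(1),p.round(3),"local",(d@X).round(4),(d@Y).round(4))
print(proj(K,T,[(.627,.189,.028),(.631,.1886,.034)]))
E
```

```text
tcp [0.5051 0.1948 0.2498] tilt 0.06 ydir -94.25 shares [-0.0235  0.026  -0.0009] gap 0.704 t 43.15
[   98    17   283   202 33237] [302.3 215.8] [0.582 0.203 0.048] local 0.016 0.0119
[475  48  37  86 872] [39.5 91.9] [ 0.563 -0.051  0.048] local 0.0166 -0.2427
[193 105  25  24 474] [26.7 25.6] [0.568 0.242 0.048] local -0.0009 0.0497
[241 106  24  25 455] [25.6 26.7] [0.563 0.193 0.048] local -0.0023 0.0004
[288 106  25  25 473] [26.7 26.7] [0.559 0.144 0.048] local -0.0023 -0.0489
[124 195  15  14 167] [16. 15.] [0.482 0.335 0.048] local -0.0934 0.1362
[417 201  16  64 535] [17.1 68.4] [0.42  0.005 0.048] local -0.1307 -0.1982
[157 235  30  46 473] [32.  49.1] [0.41  0.301 0.048] local -0.1622 0.097
[322 235  31  46 485] [33.1 49.1] [0.395 0.104 0.048] local -0.1623 -0.1007
[[251.3271735   53.29760954]
 [251.36334681  48.06335942]]
```

View pics/fin1.png

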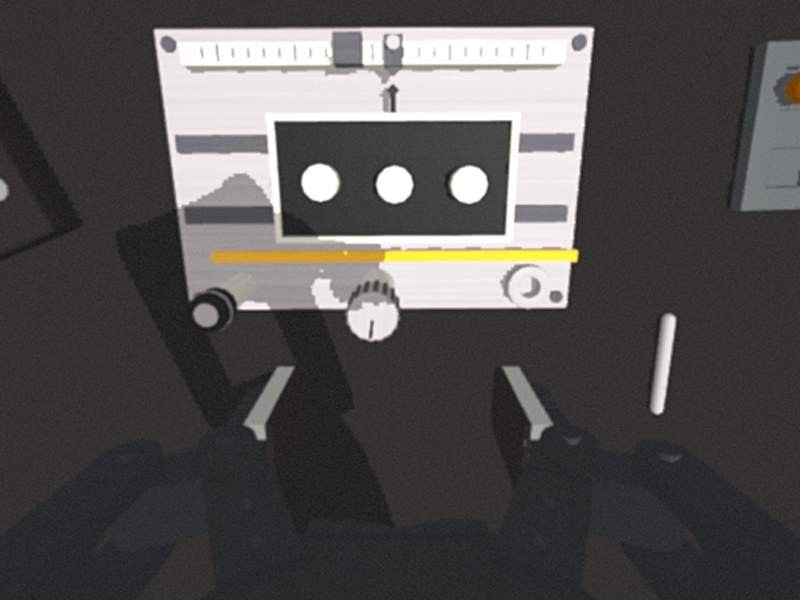

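All three stubs lie flat at platform-local y +50, 0 and -49 mm and x within 2.3 mm. The pointer (393,85) is in line with the nose (393,72), and the cap is home. Handing in.

```bash
python3 -c "
from plant import arm
print(arm.sign_off())"
```

```text
the job is handed in; nothing more can be done
None
```

I handed the job in at about 43 s. The cap is home, the pointer lines up with the index clip's nose, and all three stubs lie flat on the platform; the first cap push was undone on release and I repeated it.

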